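# Reverse the teardown row for reassembly

### The arm

A 6-joint arm with a two-finger parallel gripper is mounted at the origin on the work surface. World frame = base frame: x ahead of the robot, y to its left, z up, the work surface at z = 0. Lengths are in m, angles in rad, forces in N, time in s.
With the tool pointing down it reaches from about 0.325 to 0.9 m from the base axis. Payload 3.5 kg.
Tool frame: the origin (TCP) lies midway between the tips of the shut fingers; the grasp point (between the pads) lies 19 mm behind it; x points along the fingers, y is the direction in which the jaws open and shut, and the axes are right-handed (so a half turn about x gives the same grasp; the last joint's range is limited). The gripper opens to 85 mm and grips with 20 to 120 N. Pads are 22 mm wide; open, the fingers measure 114 mm over their backs; the gripper's body (76 mm by 85 mm) begins 54 mm behind the grasp point. The pads swing forward as they close: fully open they stand 13 mm farther back than shut.
Start: joints at [1.239, 0.276, -0.026, 1.268, 0, 1.467], TCP at [0.142, 0.609, 0.231] pointing down, gripper open.
Joint ranges: [-3.12, 3.12], [-0.85, 1.88], [-1.08, 1.24], [-1.95, 2.15], [-1.57, 1.53], [-3.14, 3.14]. Speed limits (rad/s): [2.57, 2.57, 3.14, 3.14, 3.14, 3.14].

### API

Orientations are given as a unit quaternion [w, x, y, z].
In Python, from rig import readout, viewer, robot gives the robot as it stands.
- The arm moves only by the tool send_rows, never from a script. Its arguments are lists of equal length, an entry for each row: "claw": the finger opening in cm, from 0 to 8.54; "xyz": the shift along the tool's x, y, z in cm, a list of three; "spin": the turn about the tool's x in rad. In form: {"claw": [claw, ...], "xyz": [[dx, dy, dz], ...], "spin": [spin, ...]}. A call has 1 to 5 rows; each row is the pose to reach, as a shift and turn from the pose commanded when the call began, along the tool's axes at that moment; what a row does not reach only later rows make up. A row lasts 1/12 s, in which the tool goes at most 41.7 mm and 7.16 degrees, less where a joint would pass 70% of its speed; a pose out of reach is approached as far as the arm can. A call with a gripper value outside its range is refused whole. The fingers move at their own pace and stop on an object; "grip_force" is the grip in N (left out, the last holds). Time passes only in rows, so rows that repeat a pose let the fingers close. It gives the time, the measured TCP pose, the force and the opening at its end, in the units of the state.
- readout.observe(): the state, without advancing time (a new reading comes with each control period).
- viewer.capture(name): name is "side" or "top" or "wrist"; returns the picture (480x640x3 uint8, red, green, blue); there is no depth.
- viewer.get_calibration(name): a dict with "vertical_fov" (degrees; the focal length in pixels is half the picture's height over the tangent of half this angle, whatever the lens; pixels are square), "cx", "cy" (the principal point, pixels), "view" (4x4, takes a point from world to camera coordinates); the wrist camera has in their place "tool_from_camera" (4x4, takes a point from camera to tool coordinates, whose origin is the TCP and whose axes are the tool frame's). Camera axes: x right, y down, z forward; pixel columns grow to the right and rows downward; lengths in m; the calibration is good to about 2 mm. A picture is of the moment at which its call begins: read the wrist's pose just before it. get_calibration takes no time and is no camera call.
- robot.close_job(): hands the job in, once; it reports no verdict.
Trained networks look in the newest picture that a camera, given by its name, has taken for a name from the list of things; names that differ only in an ending like _2 or _b are one class to them, and where a whole thing is asked for, a point or a joint stands for the part that bears it (a point fixed in the world has none). Each returns a list of dicts, best first, with "score" (0 to 1); they miss things now and then, are a little off and sometimes report something else, mostly with a low value. They report only what shows in the picture. A call takes as long as a camera call. They do not tell look-alikes from the thing itself.
- viewer.find_in(camera, thing): "position" ([column, row] in pixels, amid what is visible of it).
- viewer.regions_of(camera, thing): "region" (480x640 bool, what is visible of it) and "position" ([column, row] in pixels, amid what is visible of it).
- viewer.mark_of(camera, thing): "position" ([column, row] in pixels: a listed point, or the origin of a listed thing).
The state is a dict: "time_s": time; "joint_pos": joint angles; "qd": joint speeds; "joint_torque": joint torques, N m; "eef_pos": TCP position; "orientation": TCP orientation; "contact_force": force on the tool from outside, world axes, zero at the start; "ft_torque": the same for the moment, N m; "finger_gap": finger opening in m.
Only numpy, scipy, OpenCV 4.12 (cv2) and the standard library are available. Lean on these libraries where they do the work, as an engineer would, in place of code of your own. Each camera call takes 0.05 s, during which the arm holds its last target.

### The job

A small robot car has been taken apart: its gear motor, battery pack, caster and servo stand on the bare aluminium rack in the order they came off. Move them to the four bays of the empty black rack in the reverse order, ready for reassembly: the leftmost part goes to the rightmost bay, the second from the left to the second from the right, and so on. Never let a part topple, and leave each one standing upright, as it stands now, in the middle of its bay.

Things in the scene. Friction and masses are not known exactly. Their poses are not given: they have to be found in the camera images.
- motor_mid (a point): Gear motor: an upright round metal cylinder, 36 mm in diameter and 54 mm tall, lower half dark, upper half bright steel, with a thin shaft (6 mm thick, 12 mm long) sticking up from its top; 66 mm tall in all. Loose, about 0.16 kg. The point lies on its axis, 30 mm above its foot; z is up along the axis.
- battery_mid (a point): Battery pack: an upright square black block of four grey cells with brass contacts on top, 32 x 32 mm and 60 mm tall. Loose, about 0.12 kg. The point is its centre, 30 mm above its foot; x and y are square to its sides, z up.
- caster_mid (a point): Caster standing upside down: steel foot plate 40 x 40 x 3 mm, a neck, and a fork of two steel cheeks with a black wheel on top; 57 mm tall. Grip it across the cheeks: flat, facing along its x, 26 mm over their outsides, 22 mm long (y), from 18 to 46 mm above the foot. Loose, about 0.09 kg. The point lies on its middle axis, 28 mm above the foot; z up.
- servo_mid (a point): Servo: a black box 20 mm wide (x) by 40 mm long (y) by 38 mm tall, with thin ears to 55 mm long (y) at 29 mm height and a white arm on top; 44 mm tall in all. Grip it across the 20 mm. Loose, about 0.06 kg. The point lies on its middle axis, 22 mm above its foot; z up.
- teardown_rack: Teardown rack, where the parts stand at the start: fixed flat bare aluminium bar, 80 (x) by 304 mm (y), 12 mm tall, with four cork pads in a row at y = +108, +36, -36 and -108 mm. Origin: centre of its underside; x roughly away from the robot, +y to its left (turned up to 0.2 rad).
- assembly_rack: Assembly rack, empty: fixed black plastic bar, 80 (x) by 304 mm (y), its deck 12 mm above the table; five ribs (8 mm high, 4 mm thick) part it into four bays, each with a 50 mm grey square in its middle, at x = 0 and y = +108, +36, -36, -108 mm. Origin: centre of its underside; x roughly away from the robot, +y to its left (turned up to 0.2 rad). Either rack may be the nearer.
- pad_motor: Round fixed cork pad, 4 mm thick, 58 mm in diameter, on which the gear motor stands at the start (within 3 mm of its middle); it stays behind and so marks that part's place in the row. Origin at the centre of its underside.
- pad_battery: Square fixed cork pad, 4 mm thick, 56 x 56 mm, on which the battery pack stands at the start (within 3 mm of its middle); it stays behind and so marks that part's place in the row. Origin at the centre of its underside.
- pad_caster: Diamond-set square fixed cork pad, 4 mm thick, 44 x 44 mm, turned by 45 degrees, on which the caster stands at the start (within 3 mm of its middle); it stays behind and so marks that part's place in the row. Origin at the centre of its underside.
- pad_servo: Oblong fixed cork pad, 4 mm thick, 36 x 64 mm (long along the row), on which the servo stands at the start (within 3 mm of its middle); it stays behind and so marks that part's place in the row. Origin at the centre of its underside.
Mind the look-alikes: they are no part of the job. What is shaped like the part that bears motor_mid but red is not meant.

How it is judged:
By the outcome, as a careful person would: the job done as asked, in the order asked, and still so for the second after the job is handed in, with the robot touching nothing.
It also fails if it takes over 112 s, if anything falls off the work surface, if the arm or the gripper's body presses on something with over 40 N, if the wrist force passes 120 N, or if a joint passes its speed limit or range.

## Working session

There is one attempt and no reset: what is moved stays moved. The work goes in short steps, Python scripts to look and compute and a tool call to move; the robot and the scene stay as the last step left them, time stands still between calls to the robot, and variables do not carry over. Pictures are saved under pics/ and viewed, and the job is handed in when it is done.

Besides the shell and the picture viewer there is one more tool, called after ">>>" as name(argument=value, ...), one argument or row to a line, values as JSON. send_rows: Moves the arm, as the interface text tells. Its arguments: {"type":"object","properties":{"claw":{"type":"array"},"xyz":{"type":"array"},"spin":{"type":"array"},"grip_force":{"type":"number"}},"required":["claw","xyz","spin"]}

```bash
ls -la; mkdir -p pics
python3 - <<'E'
from rig import readout, viewer, robot
import cv2, numpy as np
print(readout.observe())
for n in ["side","top","wrist"]:
    im=viewer.capture(n); cv2.imwrite(f"pics/{n}0.png",im[:,:,::-1]); 
    print(n,viewer.get_calibration(n))
E
```

```text
total 12
drwxr-xr-x  3 agent agent 4096 Dec  7 15:02 .
drwxr-xr-x 23 root  root  4096 Dec  7 15:02 ..
drwxr-xr-x  2 agent agent 4096 Dec  7 15:02 pics
{'time_s': 0.0, 'joint_pos': array([ 1.23859526e+00,  2.77158040e-01, -2.79017840e-02,  1.26796844e+00,
        2.81459707e-05,  1.46737751e+00]), 'qd': array([-0.00112697,  0.0008938 ,  0.00057694,  0.00127426,  0.00120236,
       -0.00126774]), 'joint_torque': array([ 5.16885120e-04, -4.45515954e+01,  2.95201421e+01,  1.66202558e-02,
       -1.77838583e-04,  4.06368486e-06]), 'eef_pos': array([0.14150403, 0.60797557, 0.23013428]), 'orientation': array([ 0.70230479,  0.0799421 ,  0.70266526, -0.08147872]), 'contact_force': array([-1.20079968,  0.12222729,  0.20900884]), 'ft_torque': array([-0.01468851,  0.01461294, -0.01459535]), 'finger_gap': 0.08564224303405266}
side {'vertical_fov': 47.861179345636785, 'cx': 326.1254483039398, 'cy': 242.65890487278108, 'view': array([[-0.98150504, -0.19129659, -0.00731272,  0.48590057],
       [-0.14170081,  0.75166276, -0.64414593,  0.07081577],
       [ 0.12871962, -0.63119625, -0.76486767,  0.84
[... 168 characters left out ...]
: array([[-0.02520223, -0.99959491, -0.01322387,  0.05792993],
       [-0.99903939,  0.02565818, -0.0355241 ,  0.50228419],
       [ 0.03584901,  0.01231588, -0.99928133,  0.77677345],
       [ 0.        ,  0.        ,  0.        ,  1.        ]])}
wrist {'vertical_fov': 62.54117223138673, 'cx': 313.616049813308, 'cy': 237.3759377280251, 'tool_from_camera': array([[-4.69828645e-04, -2.75045318e-01,  9.61431148e-01,
        -1.42952933e-01],
       [ 9.99999890e-01, -1.39997210e-04,  4.48626006e-04,
        -1.05028187e-03],
       [ 1.12051962e-05,  9.61431253e-01,  2.75045353e-01,
        -6.88976134e-02],
       [ 0.00000000e+00,  0.00000000e+00,  0.00000000e+00,
         1.00000000e+00]])}
```

View pics/top0.png

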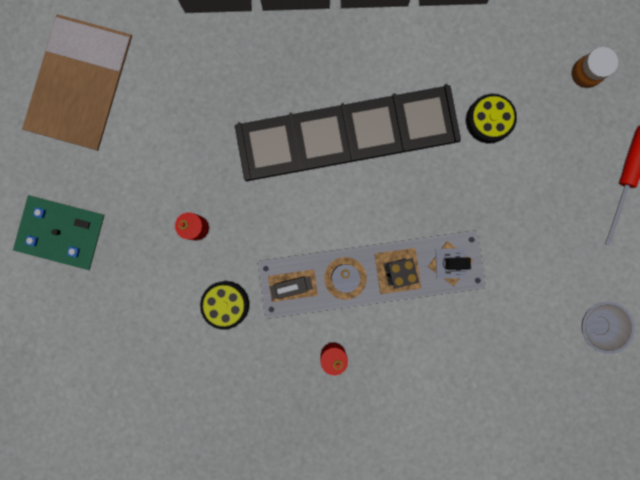

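View pics/side0.png

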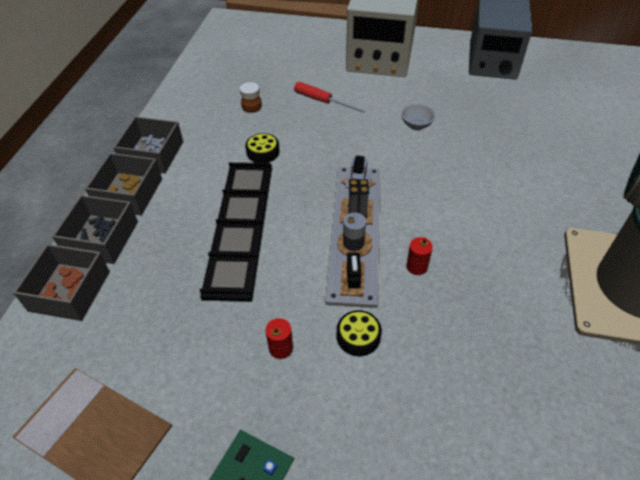

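View pics/wrist0.png

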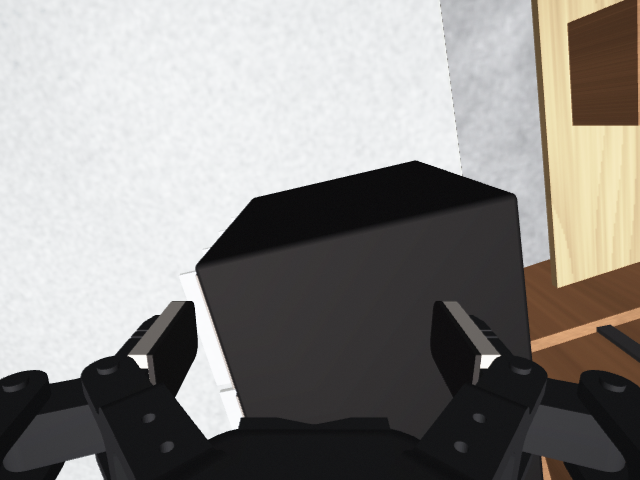

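```bash
cat > h.py <<'E'
import numpy as np, cv2
from rig import readout, viewer, robot
from scipy.spatial.transform import Rotation as Ro
def Rq(q): return Ro.from_quat([q[1],q[2],q[3],q[0]]).as_matrix()
def cam(n,st=None):
    c=viewer.get_calibration(n); f=240/np.tan(np.radians(c["vertical_fov"])/2)
    K=np.array([[f,0,c["cx"]],[0,f,c["cy"]],[0,0,1]])
    if n=="wrist":
        st=st or readout.observe()
        T=np.eye(4);T[:3,:3]=Rq(st["orientation"]);T[:3,3]=st["eef_pos"]
        V=np.linalg.inv(T@c["tool_from_camera"])
    else: V=np.array(c["view"])
    return K,V
def proj(kv,p):
    K,V=kv; q=K@(V[:3,:3]@np.asarray(p,float).reshape(-1,3).T+V[:3,3:]); return (q[:2]/q[2]).T
def tri(kvs,pxs):
    A=[]
    for (K,V),u in zip(kvs,pxs):
        P=K@V[:3]; A+= [u[0]*P[2]-P[0],u[1]*P[2]-P[1]]
    X=np.linalg.svd(np.array(A))[2][-1]; X=X[:3]/X[3]
    return X,[np.linalg.norm(proj(k,X)[0]-u) for k,u in zip(kvs,pxs)]
def onz(kv,u,z):
    K,V=kv; d=V[:3,:3].T@np.linalg.solve(K,[u[0],u[1],1]); c=-V[:3,:3].T@V[:3,3]
    return c+d*(z-c[2])/d[2]
def tool():
    st=readout.observe(); return st["eef_pos"],Rq(st["orientation"]),st
E
python3 - <<'E'
from h import *
np.set_printoptions(precision=4,suppress=True)
kt,ks=cam("top"),cam("side")
for t in ["motor_mid","battery_mid","caster_mid","servo_mid","teardown_rack","assembly_rack","pad_motor","pad_battery","pad_caster","pad_servo"]:
    a=viewer.mark_of("top",t); b=viewer.mark_of("side",t)
    for r in a[:3]: print(t,"top",np.round(r["position"],1),round(r["score"],2))
    for r in b[:3]: print(t,"side",np.round(r["position"],1),round(r["score"],2))
    if a and b: print("   ",*tri([kt,ks],[np.array(a[0]["position"]),np.array(b[0]["position"])]))
print(readout.observe()["time_s"])
E
```

```text
motor_mid top [344.6 274.4] 0.96
motor_mid top [335.2 355.9] 0.93
motor_mid top [190.  224.9] 0.73
motor_mid side [276.4 333.4] 0.97
motor_mid side [355.2 230.4] 0.93
motor_mid side [418.5 255.7] 0.58
    [ 0.5133  0.0195 -0.2378] [np.float64(42.35868857112715), np.float64(40.44765999680057)]
battery_mid top [401.3 275.8] 0.94
battery_mid side [356.8 197.1] 0.8
    [ 0.4518 -0.0699  0.048 ] [np.float64(2.752423943217471), np.float64(2.3913233150392874)]
caster_mid top [455.2 261.7] 0.63
caster_mid side [361.3 168.9] 0.84
    [ 0.4621 -0.1419  0.0453] [np.float64(2.0763676977311336), np.float64(1.7226222056400011)]
servo_mid top [292.7 285.4] 0.67
servo_mid top [346.3 276.7] 0.45
servo_mid side [355.7 268.5] 0.97
    [0.4369 0.0711 0.0354] [np.float64(1.348951294501071), np.float64(1.314274919028325)]
teardown_rack top [369.2 272. ] 0.62
teardown_rack side [356.4 231. ] 0.6
    [ 0.4511 -0.0333  0.0026] [np.float64(1.3085248648177752), np.float64(1.1947297769140723)]
assembly_rack top [347.8 138.6] 0.6
assembly_rack side [239.3 230.1] 0.91
    [ 0.6452 -0.0083 -0.0085] [np.float64(3.013235772592109), np.float64(2.738008181992191)]
pad_motor top [342.5 280.6] 0.96
pad_motor side [355.8 242.6] 0.53
pad_motor side [352.6 266. ] 0.24
    [0.4436 0.0049 0.0183] [np.float64(0.6844055531708597), np.float64(0.6374143845291883)]
pad_battery top [398.4 268.4] 0.75
pad_battery side [354.5 212.6] 0.81
    [ 0.4578 -0.0727  0.0058] [np.float64(0.6287927005704652), np.float64(0.5566363366207097)]
pad_caster side [359.2 179.4] 0.55
pad_servo top [294.5 284.4] 0.62
pad_servo top [369.4 274.5] 0.26
pad_servo side [351.9 278.1] 0.94
pad_servo side [357.8 171.7] 0.71
    [0.4394 0.0703 0.009 ] [np.float64(0.4903307942636673), np.float64(0.48133780339143384)]
1.15
```

Run:
```python
import cv2
im=cv2.imread("pics/top0.png"); c=im[220:330,240:500]; cv2.imwrite("pics/topcrop.png",cv2.resize(c,None,fx=3,fy=3,interpolation=cv2.INTER_CUBIC))
im=cv2.imread("pics/side0.png"); c=im[140:310,310:440]; cv2.imwrite("pics/sidecrop.png",cv2.resize(c,None,fx=3.5,fy=3.5,interpolation=cv2.INTER_CUBIC))
```

```text
(no output)
```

View pics/topcrop.png

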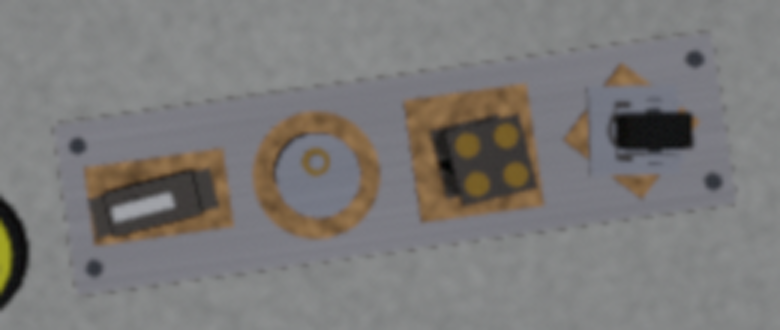

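View pics/sidecrop.png

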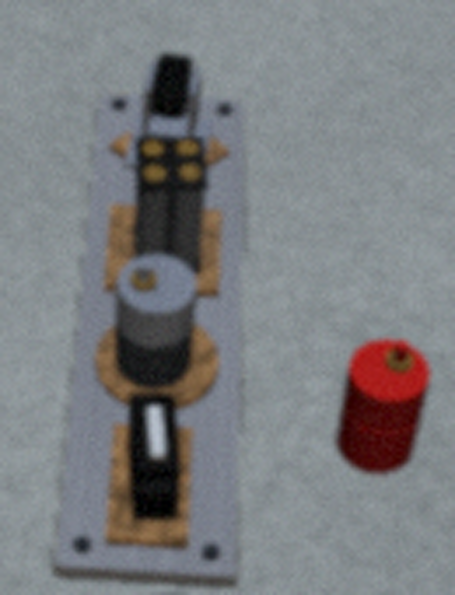

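```bash
cat >> h.py <<'E'
def zyaw(R): return np.arctan2(R[1,2],R[0,2])
def go(p,yaw=None):
    "print tool shift in cm and spin needed to bring the TCP to p with tool z at yaw"
    c,R,st=tool(); d=R.T@(np.asarray(p)-c)*100
    s=0 if yaw is None else -((yaw-zyaw(R)+np.pi)%(2*np.pi)-np.pi)
    print("t=%.2f tcp"%st["time_s"],np.round(c,4),"zyaw %.4f"%zyaw(R),"tilt",np.round(R[:2,0],4),"gap %.4f F"%st["finger_gap"],np.round(st["contact_force"],1))
    print("  SHIFT",np.round(d,2),"SPIN %.3f"%s)
E
python3 - <<'E'
from h import *
go([.47,-.0,.30],-1.57+.13)
E
```

```text
t=1.15 tcp [0.1418 0.6087 0.2313] zyaw -0.2289 tilt [0. 0.] gap 0.0854 F [-0.3  0.1 -0.1]
  SHIFT [ -6.87 -51.84  45.77] SPIN 1.211
```

>>> send_rows(
  claw=[8.5,8.5,8.5,8.5,8.5],
  xyz=[
    [-4,0,0],
    [-7,0,0],
    [-7,-50,45],
    [-7,-50,45],
    [-7,-50,45],
  ],
  spin=[0,0,1.2,1.2,1.2],
  grip_force=30,
)

```text
time_s: 1.57
eef_pos: [0.2026, 0.4989, 0.3022]
orientation: [0.675, 0.212, 0.674, -0.211]
contact_force: [1.2, 0.8, -0.2]
finger_gap: 0.0852
```

Run:
```python
from h import *
go([.47,-.0,.30],-1.57+.13)
```

```text
t=1.57 tcp [0.2026 0.4989 0.3022] zyaw -0.6080 tilt [0.0013 0.0017] gap 0.0852 F [ 1.2  0.8 -0.2]
  SHIFT [  0.17 -25.67  50.44] SPIN 0.832
```

>>> send_rows(
  claw=[8.5,8.5,8.5,8.5,8.5],
  xyz=[
    [0,-25,50],
    [0,-25,50],
    [0,-25,50],
    [0,-25,50],
    [0,-25,50],
  ],
  spin=[0.8,0.8,0.8,0.8,0.8],
)

```text
time_s: 1.98
eef_pos: [0.303, 0.315, 0.3016]
orientation: [0.577, 0.41, 0.577, -0.409]
contact_force: [1.2, -0.1, 0.1]
finger_gap: 0.0849
```

Run:
```python
from h import *
go([.47,-.0,.30],-1.57+.13)
```

```text
t=1.98 tcp [0.303  0.315  0.3016] zyaw -1.2343 tilt [0.0008 0.0005] gap 0.0849 F [ 1.2 -0.1  0.1]
  SHIFT [ 0.15  5.36 35.25] SPIN 0.206
```

>>> send_rows(
  claw=[8.5,8.5,8.5,8.5,8.5],
  xyz=[
    [0,5.4,35.2],
    [0,5.4,35.2],
    [0,5.4,35.2],
    [0,5.4,35.2],
    [0,5.4,35.2],
  ],
  spin=[0.2,0.2,0.2,0.2,0.2],
)

```text
time_s: 2.4
eef_pos: [0.402, 0.1314, 0.3017]
orientation: [0.534, 0.464, 0.534, -0.463]
contact_force: [1.6, 0.1, 0.0]
finger_gap: 0.0848
```

Run:
```python
from h import *
go([.47,-.0,.30],-1.57+.13)
st=readout.observe(); im=viewer.capture("wrist"); cv2.imwrite("pics/w1.png",im[:,:,::-1])
```

```text
t=2.40 tcp [0.402  0.1314 0.3017] zyaw -1.4289 tilt [0.0013 0.0003] gap 0.0848 F [1.6 0.1 0. ]
  SHIFT [ 0.18  4.88 13.97] SPIN 0.011
```

View pics/w1.png

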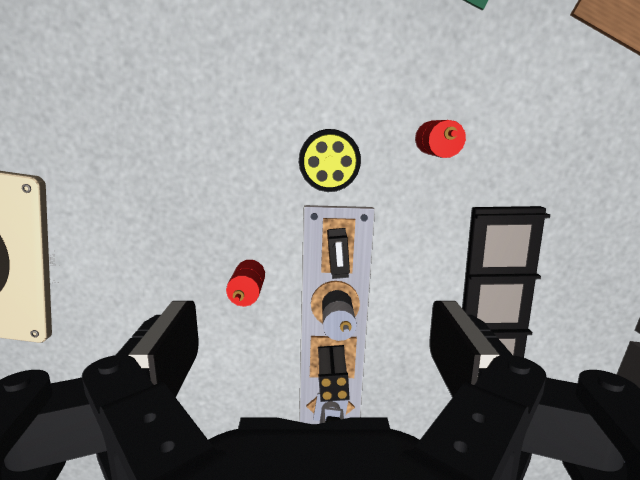

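>>> send_rows(
  claw=[8.5,8.5,8.5,8.5,8.5],
  xyz=[
    [0,9.5,18.5],
    [0,9.5,18.5],
    [0,9.5,18.5],
    [0,9.5,18.5],
    [0,9.5,18.5],
  ],
  spin=[0,0,0,0,0],
)

```text
time_s: 2.87
eef_pos: [0.5225, -0.0381, 0.3015]
orientation: [0.534, 0.464, 0.534, -0.463]
contact_force: [0.9, 1.6, 0.0]
finger_gap: 0.0852
```

Run:
```python
from h import *
go([.47,-.0,.30],-1.57+.13)
st=readout.observe(); im=viewer.capture("wrist"); cv2.imwrite("pics/w2.png",im[:,:,::-1]); print(st["qd"])
import pickle; pickle.dump((st,im),open("w2.pkl","wb"))
```

```text
t=2.87 tcp [ 0.5225 -0.0381  0.3015] zyaw -1.4293 tilt [0.0006 0.0001] gap 0.0852 F [0.9 1.6 0. ]
  SHIFT [ 0.15 -4.66 -4.51] SPIN 0.011
[-0.68489532  0.55959973  0.59076183  0.02339925  0.00816836 -0.68042536]
```

View pics/w2.png

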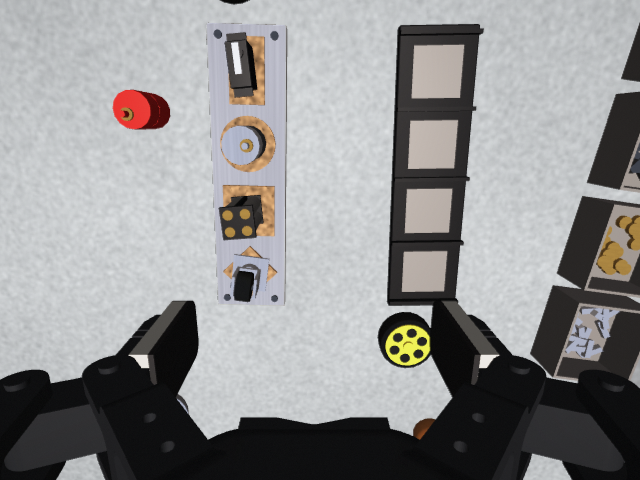

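Run:
```python
from h import *
import pickle
np.set_printoptions(precision=4,suppress=True)
st=readout.observe(); kw=cam("wrist",st); im=viewer.capture("wrist"); cv2.imwrite("pics/w3.png",im[:,:,::-1]); print(st["time_s"],st["eef_pos"],abs(st["qd"]).max())
pickle.dump((st,im,kw),open("w3.pkl","wb"))
kt,ks=cam("top"),cam("side")
s={ # earlier side/top picks (grey motor)
"motor_mid":([344.6,274.4],[355.2,230.4]),"battery_mid":([401.3,275.8],[356.8,197.1]),"caster_mid":([455.2,261.7],[361.3,168.9]),"servo_mid":([292.7,285.4],[355.7,268.5]),"teardown_rack":([369.2,272.],[356.4,231.]),"assembly_rack":([347.8,138.6],[239.3,230.1]),"pad_motor":([342.5,280.6],[355.8,242.6]),"pad_battery":([398.4,268.4],[354.5,212.6]),"pad_caster":(None,[359.2,179.4]),"pad_servo":([294.5,284.4],[351.9,278.1])}
out={}
for t,(a,b) in s.items():
    w=viewer.mark_of("wrist",t)
    print(t,[(np.round(r["position"],1).tolist(),round(r["score"],2)) for r in w[:3]])
    # choose the one nearest to the projected estimate
    kv,px=[],[]
    if a: kv.append(kt);px.append(np.array(a))
    if b: kv.append(ks);px.append(np.array(b))
    if w:
        r=min(w,key=lambda r:-r["score"]) 
        if a and b:
            e=proj(kw,tri([kt,ks],[np.array(a),np.array(b)])[0])[0]; r=min(w,key=lambda r:np.linalg.norm(np.array(r["position"])-e))
        kv.append(kw);px.append(np.array(r["position"]))
        if a: print("   tw",tri([kt,kw],[px[0],px[-1]])[0])
    X,e=tri(kv,px); print("   all",X,np.round(e,1))
```

```text
2.9167 [ 0.5276 -0.0438  0.3009] 0.12775049292675536
motor_mid [([131.9, 100.9], 0.77), ([232.8, 138.4], 0.56)]
   tw [0.4536 0.0043 0.0992]
   all [0.4484 0.0018 0.0449] [2.7 0.9 5.5]
battery_mid [([234.5, 211.7], 0.62)]
   tw [ 0.4488 -0.0727  0.0403]
   all [ 0.4518 -0.0709  0.0473] [2.8 2.5 2.2]
caster_mid [([239.5, 278.3], 0.97), ([238.1, 136.2], 0.44)]
   tw [ 0.4653 -0.1363  0.0681]
   all [ 0.4622 -0.1432  0.0447] [2.3 1.7 3. ]
servo_mid [([236.0, 57.0], 0.73), ([425.2, 166.9], 0.54)]
   tw [0.4393 0.0718 0.0413]
   all [0.4373 0.0718 0.0362] [1.1 1.6 2.7]
teardown_rack [([247.7, 170.3], 0.66), ([242.6, 201.1], 0.65)]
   tw [ 0.4531 -0.0345 -0.0041]
   all [ 0.4519 -0.0344  0.0009] [1.2 1.6 2.8]
assembly_rack [([424.8, 165.1], 0.84)]
   tw [ 0.6182 -0.001   0.1031]
   all [ 0.6458 -0.0066 -0.0061] [4.1 1.9 5. ]
pad_motor []
   all [0.4436 0.0049 0.0183] [0.7 0.6]
pad_battery [([242.0, 200.3], 0.62)]
   tw [ 0.4564 -0.069   0.0228]
   all [ 0.4566 -0.0709  0.0084] [1.2 1.1 4.3]
pad_caster [([243.4, 201.1], 0.36)]
   all [ 0.4572 -0.0534  0.1009] [ 3.7 12.5]
pad_servo [([238.1, 62.7], 0.66)]
   tw [0.4397 0.0695 0.0276]
   all [0.4388 0.071  0.0107] [0.7 0.8 2.3]
```

```bash
cat > fitrack.py <<'E'
from h import *
import pickle
np.set_printoptions(precision=4,suppress=True)
st,imw,kw=pickle.load(open("w3.pkl","rb"))
imt=cv2.imread("pics/top0.png")[:,:,::-1]; ims=cv2.imread("pics/side0.png")[:,:,::-1]
kt,ks=cam("top"),cam("side")
def quads(im,lo,box,amin,amax):
    x0,y0,x1,y1=box
    sub=im[y0:y1,x0:x1].astype(int); m=(sub.mean(2)>lo).astype(np.uint8)
    n,l,s,c=cv2.connectedComponentsWithStats(m,connectivity=4)
    r=[]
    for i in range(1,n):
        if amin<s[i,4]<amax and s[i,0]>0 and s[i,1]>0 and s[i,0]+s[i,2]<x1-x0 and s[i,1]+s[i,3]<y1-y0:
            cs,_=cv2.findContours((l==i).astype(np.uint8),cv2.RETR_EXTERNAL,cv2.CHAIN_APPROX_NONE)
            rr=cv2.minAreaRect(cs[0]); r.append((c[i]+[x0,y0],rr[0][0]+x0,rr[0][1]+y0,s[i,4]))
    return r
W=quads(imw,120,(380,15,490,310),800,6000)
T=quads(imt,85,(232,85,465,185),400,3000)
S=quads(ims,85,(195,155,275,305),300,3000)
for n,k,q in(("w",kw,W),("t",kt,T),("s",ks,S)):
    print(n,[ (np.round(a[0],1).tolist(),int(a[3])) for a in q])
    P=np.array([onz(k,a[0],.012)[:2] for a in q]); P=P[np.argsort(-P[:,1])]; print(P)
    if len(P)==4:
        R=np.array([.108,.036,-.036,-.108]); c=P.mean(0); d=(P*R[:,None]).sum(0); print("  centre",c,"yaw",np.arctan2(-d[0],d[1]), "scale",np.linalg.norm(d)/(R**2).sum())
E
python3 fitrack.py
```

```text
w [([432.2, 61.4], 2663), ([427.7, 135.3], 2293), ([423.6, 202.5], 1986), ([419.9, 263.7], 1739)]
[[ 0.6305  0.0996]
 [ 0.6416  0.0282]
 [ 0.6528 -0.0432]
 [ 0.6639 -0.1145]]
  centre [ 0.6472 -0.0075] yaw 0.15464997350499338 scale 1.0032705136425126
t [([424.4, 117.9], 1335), ([372.8, 127.4], 1345), ([321.4, 136.9], 1346), ([269.9, 146.4], 1344)]
[[ 0.6291  0.0993]
 [ 0.6402  0.0282]
 [ 0.6514 -0.0429]
 [ 0.6625 -0.1139]]
  centre [ 0.6458 -0.0073] yaw 0.15539160964137438 scale 0.9987849715577678
s [([247.4, 179.3], 464), ([241.8, 207.8], 533), ([235.9, 239.3], 638), ([229.4, 274.1], 761)]
[[ 0.6304  0.1006]
 [ 0.6417  0.0297]
 [ 0.6531 -0.0418]
 [ 0.6639 -0.113 ]]
  centre [ 0.6473 -0.0061] yaw 0.1559762472113905 scale 1.0016031060480712
```

Run:
```python
import cv2
im=cv2.imread("pics/w3.png"); c=im[15:165,195:295]; cv2.imwrite("pics/c1.png",cv2.resize(c,None,fx=4,fy=4,interpolation=cv2.INTER_CUBIC))
c=im[165:315,195:295]; cv2.imwrite("pics/c2.png",cv2.resize(c,None,fx=4,fy=4,interpolation=cv2.INTER_CUBIC))
```

```text
(no output)
```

View pics/c1.png

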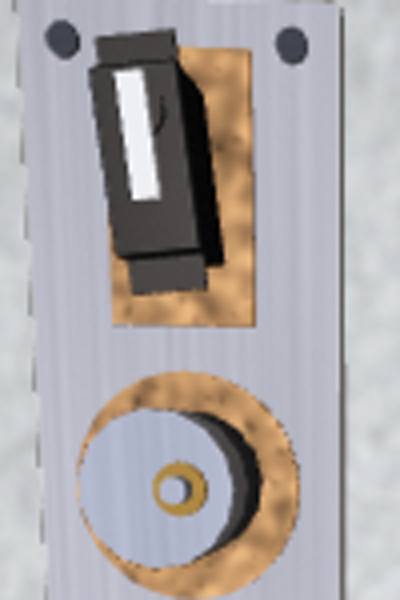

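View pics/c2.png

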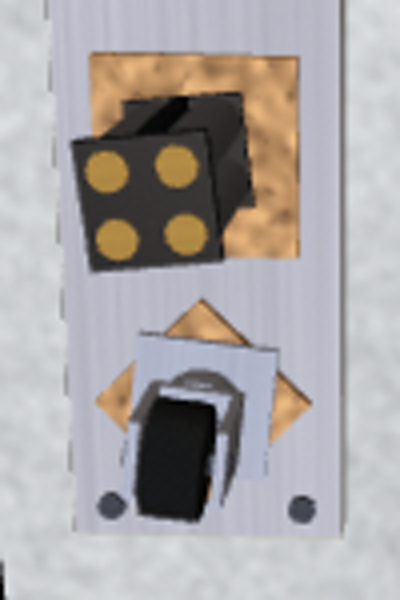

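Run:
```python
from h import *
import pickle
np.set_printoptions(precision=4,suppress=True)
st,imw,kw=pickle.load(open("w3.pkl","rb"))
def f(p,oy): return (np.array(p)+.5)/4-.5+[195,oy]
def W(ps,oy,z): return np.array([onz(kw,f(p,oy),z)[:2] for p in ps])
s=W([(90,68),(180,63),(202,248),(118,257)],15,.054); print("servo",s.mean(0),s, "yaws",[np.arctan2(*(d)[::-1]) for d in (s[1]-s[0],s[2]-s[3],)],[np.arctan2(-d[0],d[1]) for d in (s[0]-s[3],s[1]-s[2])])
m=W([(157.5,488),(78,488),(237,488),(157,408),(157,568)],15,.070); print("motor",m[0],"diam",np.linalg.norm(m[1]-m[2]),np.linalg.norm(m[3]-m[4]))
b=W([(72,140),(210,128),(223,262),(90,271)],165,.076); print("batt",b.mean(0),[np.linalg.norm(b[i]-b[i-1]) for i in range(4)],[np.arctan2(*(d)[::-1]) for d in (b[1]-b[0],b[2]-b[3],)],[np.arctan2(-d[0],d[1]) for d in (b[0]-b[3],b[1]-b[2])])
c=W([(140,332),(279,350),(266,478)],165,.019); print("caster",(c[0]+c[2])/2,[np.linalg.norm(c[i]-c[i-1]) for i in range(1,3)],np.arctan2(*(c[1]-c[0])[::-1]),np.arctan2(-(c[1]-c[2])[0],(c[1]-c[2])[1]))
sc=W([(64,39),(292,45)],15,.012);sd=W([(111,505),(302,509)],165,.012); print("screws",sc,sd,"rack c",(sc.mean(0)+sd.mean(0))/2,np.arctan2(*((sc.mean(0)-sd.mean(0))*[-1,1])))
pads=[W([(181,48),(253,50),(255,326),(112,326)],15,.016)]
print("pad servo",(pads[0][1]+pads[0][3])/2)
kt=cam("top")
tc=lambda p,z: onz(kt,(np.array(p)+.5)/3-.5+[240,220],z)[:2]
print("top: motor",tc((317,174),.070),"batt",np.mean([tc(p,.076) for p in [(440,133),(520,117),(536,187),(462,204)]],0),"servo",np.mean([tc(p,.054) for p in [(100,195),(193,170),(203,212),(112,237)]],0),"caster",tc((651,128),.019))
```

```text
servo [0.4384 0.0728] [[0.4242 0.0899]
 [0.4439 0.0937]
 [0.4522 0.0561]
 [0.4333 0.0515]] yaws [np.float64(0.1881644380189054), np.float64(0.23656612591377552)] [np.float64(0.23204926208862486), np.float64(0.21591840904397225)]
motor [0.4493 0.0024] diam 0.03633685488353526 0.035554620454428386
batt [ 0.4542 -0.0696] [np.float64(0.03204112950876467), np.float64(0.03268104502262206), np.float64(0.032638803032684495), np.float64(0.0321788004536539)] [np.float64(0.22327323880580652), np.float64(0.20516388103476205)] [np.float64(0.20086746584339518), np.float64(0.18572115172309828)]
caster [ 0.4646 -0.1419] [np.float64(0.039276778945695576), np.float64(0.03932913828075072)] -0.0012618401868748665 0.006428093378908848
screws [[0.4074 0.1025]
 [0.4629 0.1089]] [[ 0.4394 -0.1794]
 [ 0.4954 -0.1731]] rack c [ 0.4513 -0.0353] 0.11393808783058046
pad servo [0.4394 0.0716]
top: motor [0.4484 0.0031] batt [ 0.4526 -0.0686] servo [0.4369 0.0736] caster [ 0.4635 -0.1496]
```

Run:
```python
from h import *
go([.438,.073,.13],.22-np.pi/2)
```

```text
t=3.47 tcp [ 0.5213 -0.0355  0.3016] zyaw -1.4274 tilt [ 0.0004 -0.0001] gap 0.0851 F [ 0.2 -0.3 -0.4]
  SHIFT [ 17.15  -6.7  -11.93] SPIN -0.077
```

>>> send_rows(
  claw=[8.5,8.5,8.5,8.5,8.5],
  xyz=[
    [2,-6.7,-11.9],
    [5,-6.7,-11.9],
    [9,-6.7,-11.9],
    [13,-6.7,-11.9],
    [17,-6.7,-11.9],
  ],
  spin=[-0.077,-0.077,-0.077,-0.077,-0.077],
)

```text
time_s: 3.88
eef_pos: [0.4421, 0.0685, 0.167]
orientation: [0.553, 0.443, 0.551, -0.441]
contact_force: [0.7, -0.5, -0.5]
finger_gap: 0.0849
```

Run:
```python
from h import *
go([.438,.073,.13],.22-np.pi/2)
```

```text
t=3.88 tcp [0.4421 0.0685 0.167 ] zyaw -1.3490 tilt [0.0041 0.0005] gap 0.0849 F [ 0.7 -0.5 -0.5]
  SHIFT [ 3.7  -0.31 -0.53] SPIN 0.002
```

>>> send_rows(
  claw=[8.5,8.5,8.5],
  xyz=[
    [0,0,0],
    [0,0,0],
    [0,0,0],
  ],
  spin=[0,0,0],
)

```text
time_s: 4.13
eef_pos: [0.4449, 0.0665, 0.169]
orientation: [0.553, 0.443, 0.551, -0.442]
contact_force: [1.0, -0.2, 0.7]
finger_gap: 0.0845
```

Run:
```python
from h import *
import pickle
go([.438,.073,.13],.22-np.pi/2)
st=readout.observe(); kw=cam("wrist",st); im=viewer.capture("wrist"); cv2.imwrite("pics/w4.png",im[:,:,::-1])
pickle.dump((st,im,kw),open("w4.pkl","wb"))
```

```text
t=4.13 tcp [0.4449 0.0665 0.169 ] zyaw -1.3516 tilt [ 0.0039 -0.0002] gap 0.0845 F [ 1.  -0.2  0.7]
  SHIFT [ 3.9  -0.54 -0.79] SPIN -0.001
```

View pics/w4.png

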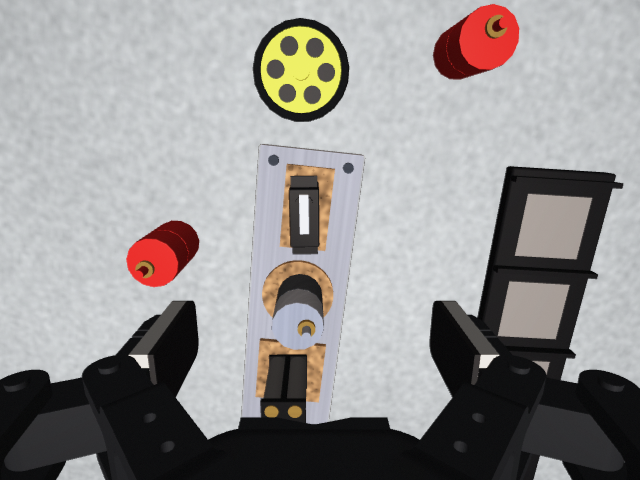

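Run:
```python
import cv2
im=cv2.imread("pics/w4.png"); c=im[150:290,250:350]; cv2.imwrite("pics/c4.png",cv2.resize(c,None,fx=4,fy=4,interpolation=cv2.INTER_CUBIC))
```

```text
(no output)
```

View pics/c4.png

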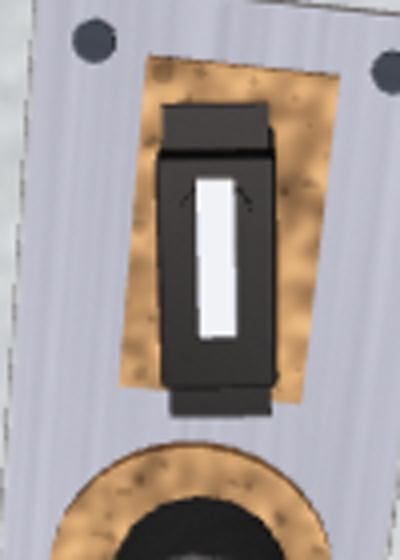

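Run:
```python
from h import *
import pickle
np.set_printoptions(precision=4,suppress=True)
st,im,kw=pickle.load(open("w4.pkl","rb"))
def W(ps,z): return np.array([onz(kw,(np.array(p)+.5)/4-.5+[250,150],z)[:2] for p in ps])
s=W([(158,153),(274,153),(276,385),(163,387)],.054); print(s.mean(0),[np.linalg.norm(s[i]-s[i-1]) for i in range(4)],[np.arctan2(-d[0],d[1]) for d in (s[0]-s[3],s[1]-s[2])],[np.arctan2(*d[::-1]) for d in (s[1]-s[0],s[2]-s[3])])
p=W([(148,57),(339,75),(302,404),(121,386)],.016); print("pad",p.mean(0),[np.linalg.norm(p[i]-p[i-1]) for i in range(4)])
go([.438,.073,.05],.22-np.pi/2)
```

```text
[0.4376 0.0735] [np.float64(0.04011443512867432), np.float64(0.018996556220434935), np.float64(0.03977566257166447), np.float64(0.019295239439803196)] [np.float64(0.2233975970624271), np.float64(0.23087439500301313)] [np.float64(0.21832203304661962), np.float64(0.23601588925771308)]
pad [0.4391 0.0721] [np.float64(0.0639484905902102), np.float64(0.03550576662653016), np.float64(0.0643812359051175), np.float64(0.035678294047695326)]
t=4.18 tcp [0.4463 0.0663 0.1701] zyaw -1.3521 tilt [ 0.0067 -0.0002] gap 0.0848 F [ 0.9 -0.9  0.2]
  SHIFT [12.   -0.74 -0.85] SPIN -0.001
```

>>> send_rows(
  claw=[8.5,8.5,8.5,8.5,8.5],
  xyz=[
    [2,-0.7,-0.75],
    [6,-0.7,-0.75],
    [10,-0.7,-0.75],
    [10,-0.7,-0.75],
    [10,-0.7,-0.75],
  ],
  spin=[0,0,0,0,0],
)

```text
time_s: 4.6
eef_pos: [0.4355, 0.0719, 0.0678]
orientation: [0.551, 0.443, 0.551, -0.443]
contact_force: [0.5, 0.3, 0.6]
finger_gap: 0.085
```

Run:
```python
from h import *
go([.4377,.0733,.021],.222-np.pi/2)
```

```text
t=4.60 tcp [0.4355 0.0719 0.0678] zyaw -1.3527 tilt [ 0.0001 -0.0001] gap 0.0850 F [0.5 0.3 0.6]
  SHIFT [ 4.68  0.24 -0.09] SPIN -0.004
```

>>> send_rows(
  claw=[8.5,8.5,8.5,8.5,8.5],
  xyz=[
    [2.5,0.2,-0.1],
    [4.6,0.2,-0.1],
    [4.6,0.2,-0.1],
    [4.6,0.2,-0.1],
    [4.6,0.2,-0.1],
  ],
  spin=[0,0,0,0,0],
)

```text
time_s: 5.02
eef_pos: [0.4392, 0.0737, 0.0236]
orientation: [0.553, 0.444, 0.55, -0.441]
contact_force: [-0.2, -0.3, -0.3]
finger_gap: 0.0849
```

Run:
```python
from h import *
go([.4377,.0733,.021],.222-np.pi/2)
im=viewer.capture("wrist"); cv2.imwrite("pics/w5.png",im[:,:,::-1])
```

```text
t=5.02 tcp [0.4392 0.0737 0.0236] zyaw -1.3521 tilt [0.0052 0.0001] gap 0.0849 F [-0.2 -0.3 -0.3]
  SHIFT [ 0.26 -0.16  0.01] SPIN -0.003
```

View pics/w5.png

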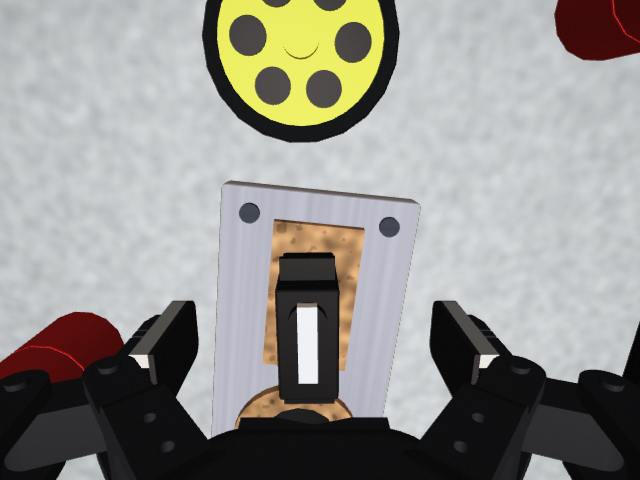

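>>> send_rows(
  claw=[8.5,4,0,0,0],
  xyz=[
    [0.1,-0.16,0],
    [0.1,-0.16,0],
    [0.1,-0.16,0],
    [0.1,-0.16,0],
    [0.1,-0.16,0],
  ],
  spin=[0,0,0,0,0],
  grip_force=30,
)

```text
time_s: 5.48
eef_pos: [0.4344, 0.0735, 0.0199]
orientation: [0.552, 0.442, 0.552, -0.442]
contact_force: [-0.2, 0.1, 1.0]
finger_gap: 0.0385
```

>>> send_rows(
  claw=[0,0,0],
  xyz=[
    [0,0,0],
    [0,0,0],
    [0,0,0],
  ],
  spin=[0,0,0],
)

```text
time_s: 5.73
eef_pos: [0.4345, 0.0735, 0.0198]
orientation: [0.552, 0.442, 0.552, -0.442]
contact_force: [-0.6, 0.2, 1.6]
finger_gap: 0.0194
```

Run:
```python
from h import *
go([.4377,.0733,.021],.222-np.pi/2)
im=viewer.capture("wrist"); cv2.imwrite("pics/w6.png",im[:,:,::-1])
```

```text
t=5.73 tcp [0.4345 0.0735 0.0198] zyaw -1.3517 tilt [0.0002 0.    ] gap 0.0194 F [-0.6  0.2  1.6]
  SHIFT [-0.12  0.31  0.09] SPIN -0.003
```

View pics/w6.png

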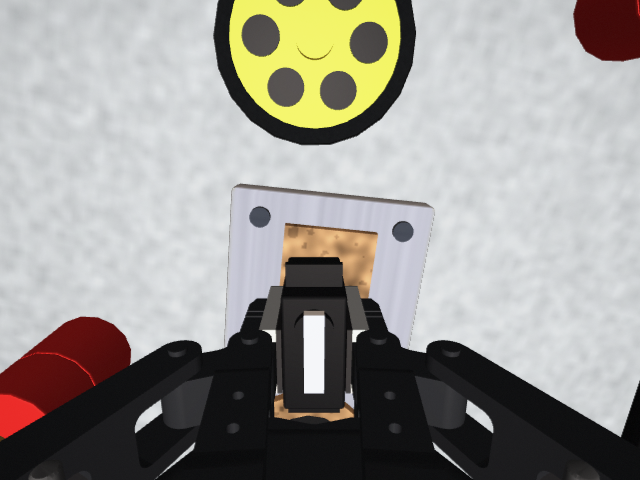

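Run:
```python
from h import *
kw=cam("wrist"); 
print(np.mean([onz(kw,p,.054) for p in [(282,297),(348,297),(342,410),(286,410)]],0))
```

```text
[0.43525555 0.07221446 0.054     ]
```

>>> send_rows(
  claw=[0,0,0,0,0],
  xyz=[
    [-1,0,0],
    [-3,0,0],
    [-6,0,0],
    [-10,0,0],
    [-10,0,0],
  ],
  spin=[0,0,0,0,0],
)

```text
time_s: 6.2
eef_pos: [0.4396, 0.0736, 0.1269]
orientation: [0.555, 0.445, 0.548, -0.44]
contact_force: [1.1, 0.6, -1.0]
finger_gap: 0.0194
```

Run:
```python
from h import *
go([.6633,-.1139,.125],.155-np.pi/2)
```

```text
t=6.20 tcp [0.4396 0.0736 0.1269] zyaw -1.3516 tilt [0.0123 0.0002] gap 0.0194 F [ 1.1  0.6 -1. ]
  SHIFT [ 0.46 17.75 23.17] SPIN 0.064
```

>>> send_rows(
  claw=[0,0,0,0,0],
  xyz=[
    [0,1.2,1.6],
    [0,3.5,4.6],
    [0,6,7.6],
    [0,8.5,10.6],
    [0,10.5,13.6],
  ],
  spin=[0,0.02,0.04,0.06,0.064],
)

```text
time_s: 6.62
eef_pos: [0.5683, -0.0376, 0.1203]
orientation: [0.538, 0.46, 0.537, -0.46]
contact_force: [0.2, 0.4, -0.1]
finger_gap: 0.0195
```

>>> send_rows(
  claw=[0,0,0,0,0],
  xyz=[
    [0,2.8,2.8],
    [0,5,5.5],
    [0,7,8],
    [0,7.9,9.2],
    [0,8,9.3],
  ],
  spin=[0,0,0,0,0],
)

```text
time_s: 7.03
eef_pos: [0.6625, -0.119, 0.1199]
orientation: [0.538, 0.461, 0.536, -0.46]
contact_force: [0.1, 0.6, 0.2]
finger_gap: 0.0197
```

>>> send_rows(
  claw=[0,0,0,0],
  xyz=[
    [0,0,0],
    [0,0,0],
    [0,0,0],
    [0,0,0],
  ],
  spin=[0,0,0,0],
)

```text
time_s: 7.37
eef_pos: [0.6586, -0.1149, 0.1198]
orientation: [0.537, 0.459, 0.538, -0.46]
contact_force: [0.8, -0.0, -0.2]
finger_gap: 0.0194
```

Run:
```python
from h import *
import pickle
go([.6633,-.1127,.125],.155-np.pi/2)
st=readout.observe(); kw=cam("wrist",st); im=viewer.capture("wrist"); cv2.imwrite("pics/w7.png",im[:,:,::-1])
pickle.dump((st,im,kw),open("w7.pkl","wb"))
go([.6633,-.1127,.125],.155-np.pi/2)
```

```text
t=7.37 tcp [ 0.6586 -0.1149  0.1198] zyaw -1.4147 tilt [-0.001   0.0004] gap 0.0194 F [ 0.8 -0.  -0.2]
  SHIFT [-0.52  0.49 -0.14] SPIN 0.001
t=7.42 tcp [ 0.6589 -0.115   0.1199] zyaw -1.4147 tilt [-0.0007  0.0002] gap 0.0196 F [ 0.5  1.1 -0.4]
  SHIFT [-0.51  0.47 -0.16] SPIN 0.001
```

View pics/w7.png

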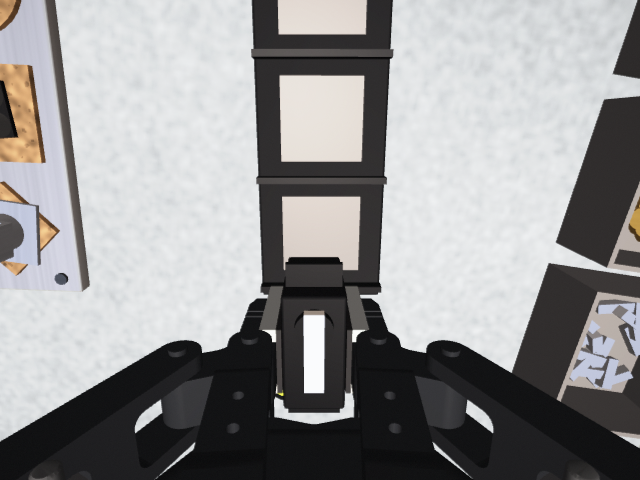

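```bash
cat > sq.py <<'E'
from h import *
import pickle,sys
np.set_printoptions(precision=4,suppress=True)
def squares(im,kw,lo=150,amin=1500):
    m=((im.astype(int).min(2)>lo)&(im[:,:,0].astype(int)-im[:,:,2]>4)).astype(np.uint8)
    m=cv2.morphologyEx(m,cv2.MORPH_OPEN,np.ones((5,5)))
    n,l,s,c=cv2.connectedComponentsWithStats(m,connectivity=4)
    for i in range(1,n):
        if s[i,4]>amin:
            cs,_=cv2.findContours((l==i).astype(np.uint8),cv2.RETR_EXTERNAL,cv2.CHAIN_APPROX_NONE)
            q=cv2.boxPoints(cv2.minAreaRect(max(cs,key=cv2.contourArea)))
            P=np.array([onz(kw,p,.012)[:2] for p in q]); e=P[1]-P[0]
            print("px",np.round(c[i],1),s[i],"world",onz(kw,c[i],.012)[:2],"box c",P.mean(0),"sides",[round(float(np.linalg.norm(P[j]-P[j-1])),4) for j in range(2)],"yaw",round(float((np.arctan2(e[1],e[0])+np.pi/4)%(np.pi/2)-np.pi/4),3))
if __name__=="__main__":
    st,im,kw=pickle.load(open(sys.argv[1],"rb")); squares(im,kw)
E
python3 sq.py w7.pkl
```

```text
px [321.6  16.5] [ 278    0   89   34 2992] world [0.6436 0.012 ] box c [0.6439 0.0119] sides [0.0169, 0.0496] yaw 0.156
px [321.2 118.1] [ 280   76   84   86 7078] world [ 0.6523 -0.0427] box c [ 0.6526 -0.0436] sides [0.0495, 0.0491] yaw 0.156
px [321.7 227.9] [ 282  197   78   73 4807] world [ 0.6637 -0.1107] box c [ 0.6636 -0.1148] sides [0.0491, 0.0494] yaw 0.156
```

>>> send_rows(
  claw=[0,0,0,0,0],
  xyz=[
    [1,0.45,-0.13],
    [3.5,0.45,-0.13],
    [6.5,0.45,-0.13],
    [8.5,0.45,-0.13],
    [9.6,0.45,-0.13],
  ],
  spin=[0,0,0,0,0],
)

```text
time_s: 7.83
eef_pos: [0.6613, -0.1128, 0.0198]
orientation: [0.536, 0.459, 0.539, -0.46]
contact_force: [0.0, 0.2, -1.3]
finger_gap: 0.0198
```

>>> send_rows(
  claw=[0,0,0,0],
  xyz=[
    [0,0,0],
    [0,0,0],
    [0,0,0],
    [0,0,0],
  ],
  spin=[0,0,0,0],
)

```text
time_s: 8.17
eef_pos: [0.6658, -0.1145, 0.0258]
orientation: [0.538, 0.46, 0.536, -0.459]
contact_force: [-0.4, 0.3, -0.3]
finger_gap: 0.0201
```

Run:
```python
from h import *
go([.663,-.113,.0165],.155-np.pi/2)
im=viewer.capture("wrist"); cv2.imwrite("pics/w8.png",im[:,:,::-1])
```

```text
t=8.17 tcp [ 0.6658 -0.1145  0.0258] zyaw -1.4157 tilt [ 0.0037 -0.001 ] gap 0.0201 F [-0.4  0.3 -0.3]
  SHIFT [ 0.93 -0.26 -0.19] SPIN 0.000
```

View pics/w8.png

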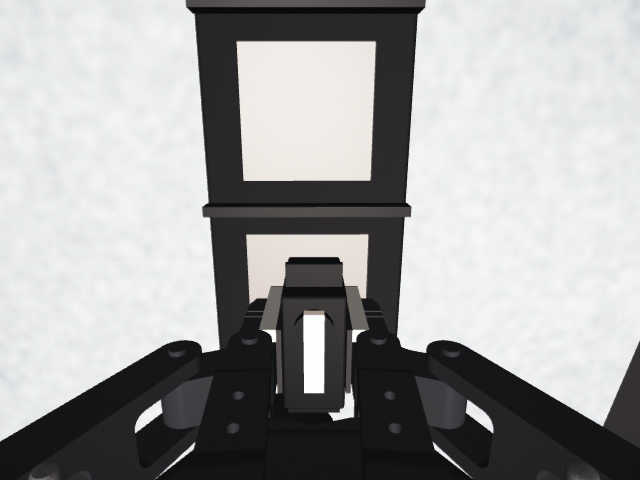

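>>> send_rows(
  claw=[0,0,0,0],
  xyz=[
    [0,0,0],
    [0,0,0],
    [0,0,0],
    [0,0,0],
  ],
  spin=[0,0,0,0],
)

```text
time_s: 8.55
eef_pos: [0.6642, -0.1141, 0.024]
orientation: [0.537, 0.46, 0.537, -0.46]
contact_force: [-0.0, 1.1, -0.7]
finger_gap: 0.0198
```

Run:
```python
from h import *
go([.663,-.113,.0165],.155-np.pi/2)
```

```text
t=8.55 tcp [ 0.6642 -0.1141  0.024 ] zyaw -1.4158 tilt [ 0.0004 -0.0001] gap 0.0198 F [-0.   1.1 -0.7]
  SHIFT [ 0.75 -0.1  -0.13] SPIN -0.000
```

>>> send_rows(
  claw=[0,0,0,0,0],
  xyz=[
    [0.2,-0.1,-0.1],
    [0.4,-0.1,-0.1],
    [0.6,-0.1,-0.1],
    [0.75,-0.1,-0.1],
    [0.75,-0.1,-0.1],
  ],
  spin=[0,0,0,0,0],
)

```text
time_s: 8.97
eef_pos: [0.6628, -0.1132, 0.016]
orientation: [0.537, 0.46, 0.537, -0.46]
contact_force: [-0.3, 0.4, -0.2]
finger_gap: 0.0197
```

>>> send_rows(
  claw=[0,0,0],
  xyz=[
    [0,0,0],
    [0,0,0],
    [0,0,0],
  ],
  spin=[0,0,0],
)

```text
time_s: 9.22
eef_pos: [0.6629, -0.1132, 0.0161]
orientation: [0.537, 0.46, 0.537, -0.46]
contact_force: [0.9, -0.8, -1.0]
finger_gap: 0.0196
```

Run:
```python
from h import *
go([.663,-.113,.0165],.155-np.pi/2)
im=viewer.capture("wrist"); cv2.imwrite("pics/w9.png",im[:,:,::-1])
im=viewer.capture("side"); cv2.imwrite("pics/s9.png",cv2.resize(im[100:320,160:420,::-1],None,fx=3,fy=2.7))
```

```text
t=9.22 tcp [ 0.6629 -0.1132  0.0161] zyaw -1.4159 tilt [-0.0001  0.0001] gap 0.0196 F [ 0.9 -0.8 -1. ]
  SHIFT [-0.04  0.02 -0.02] SPIN -0.000
```

View pics/w9.png

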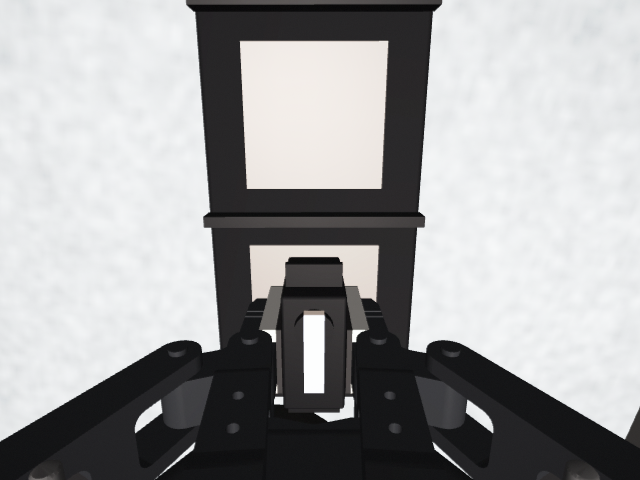

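View pics/s9.png

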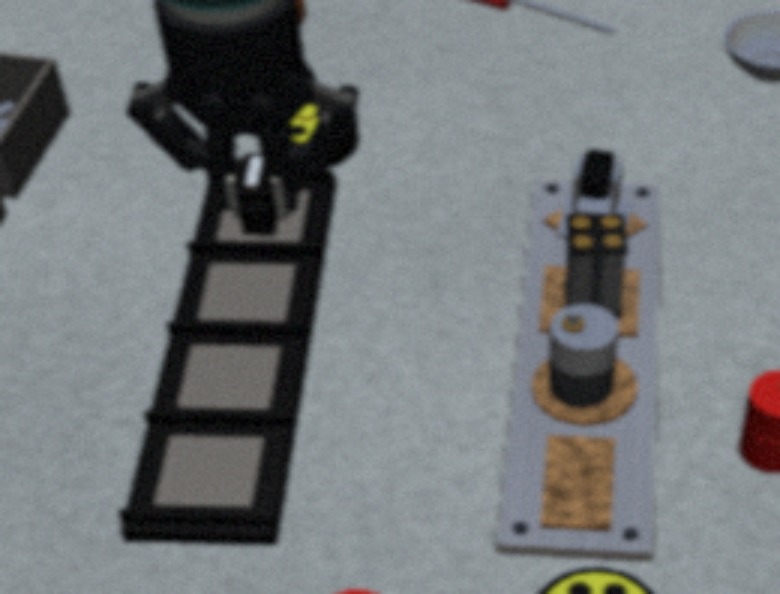

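>>> send_rows(
  claw=[2.2,3,4.5,6,7],
  xyz=[
    [0,0,0],
    [0,0,0],
    [0,0,0],
    [0,0,0],
    [0,0,0],
  ],
  spin=[0,0,0,0,0],
)

```text
time_s: 9.73
eef_pos: [0.663, -0.1132, 0.0163]
orientation: [0.537, 0.46, 0.537, -0.46]
contact_force: [-0.2, -0.0, -0.2]
finger_gap: 0.0653
```

>>> send_rows(
  claw=[8,8,8,8,8],
  xyz=[
    [0,0,0],
    [-1,0,0],
    [-3,0,0],
    [-6,0,0],
    [-9,0,0],
  ],
  spin=[0,0,0,0,0],
)

```text
time_s: 10.15
eef_pos: [0.6619, -0.1129, 0.1068]
orientation: [0.536, 0.459, 0.538, -0.46]
contact_force: [0.1, 0.5, 0.8]
finger_gap: 0.0799
```

Run:
```python
from h import *
go([.449,.0027,.13],.155-np.pi/2)
im=viewer.capture("wrist"); cv2.imwrite("pics/w10.png",im[:,:,::-1])
```

```text
t=10.15 tcp [ 0.6619 -0.1129  0.1068] zyaw -1.4158 tilt [-0.0023  0.0006] gap 0.0799 F [0.1 0.5 0.8]
  SHIFT [ -2.26 -19.25 -14.71] SPIN -0.000
```

View pics/w10.png

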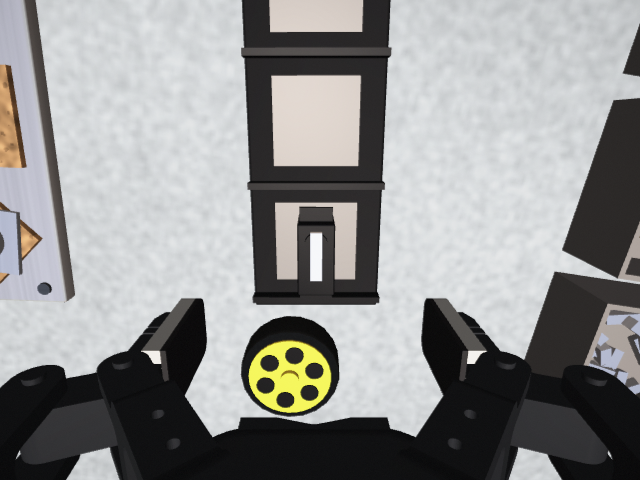

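>>> send_rows(
  claw=[8.5,8.5,8.5,8.5,8.5],
  xyz=[
    [-1,-1.4,-1],
    [-2,-4,-3],
    [-2.4,-7,-5.2],
    [-2.4,-10,-7.5],
    [-2.4,-13,-9.8],
  ],
  spin=[0,0,0,0,0],
)

```text
time_s: 10.62
eef_pos: [0.5186, -0.036, 0.1314]
orientation: [0.538, 0.46, 0.536, -0.46]
contact_force: [-0.7, 0.6, 1.0]
finger_gap: 0.0849
```

>>> send_rows(
  claw=[8.5,8.5,8.5,8.5,8.5],
  xyz=[
    [0,-3,-2.2],
    [0,-5,-3.8],
    [0,-6,-4.6],
    [0,-6.4,-5],
    [0,-6.4,-5],
  ],
  spin=[0,0,0,0,0],
)

```text
time_s: 11.03
eef_pos: [0.4486, 0.0033, 0.1309]
orientation: [0.538, 0.46, 0.537, -0.459]
contact_force: [-0.1, -0.5, -0.2]
finger_gap: 0.085
```

>>> send_rows(
  claw=[8.5,8.5,8.5,8.5],
  xyz=[
    [0,0,0],
    [0,0,0],
    [0,0,0],
    [0,0,0],
  ],
  spin=[0,0,0,0],
)

```text
time_s: 11.37
eef_pos: [0.4495, 0.0025, 0.1303]
orientation: [0.537, 0.46, 0.537, -0.46]
contact_force: [1.0, -0.6, 0.0]
finger_gap: 0.085
```

Run:
```python
from h import *
import pickle
go([.449,.0027,.08],.155-np.pi/2)
st=readout.observe(); kw=cam("wrist",st); im=viewer.capture("wrist"); cv2.imwrite("pics/w11.png",im[:,:,::-1])
pickle.dump((st,im,kw),open("w11.pkl","wb"))
go([.449,.0027,.08],.155-np.pi/2)
```

```text
t=11.37 tcp [0.4495 0.0025 0.1303] zyaw -1.4165 tilt [ 0.0004 -0.0002] gap 0.0850 F [ 1.  -0.6  0. ]
  SHIFT [ 5.03 -0.05 -0.03] SPIN -0.001
t=11.42 tcp [0.4493 0.0026 0.1302] zyaw -1.4164 tilt [ 0.0002 -0.0001] gap 0.0846 F [ 0.4 -0.3 -0.8]
  SHIFT [ 5.02 -0.03 -0.01] SPIN -0.001
```

View pics/w11.png

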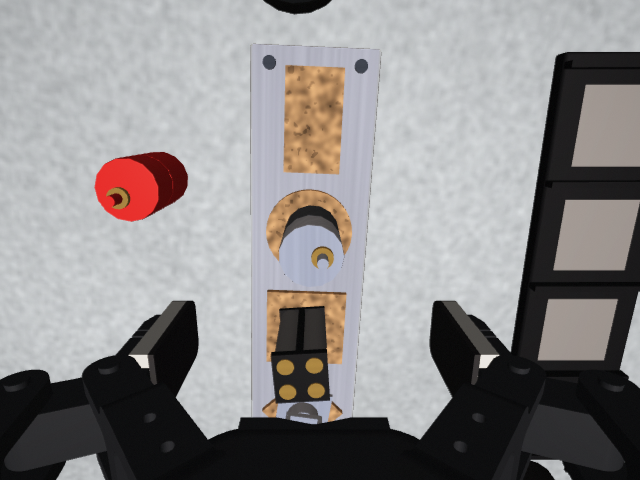

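Run:
```python
from h import *
import pickle
np.set_printoptions(precision=4,suppress=True)
st,im,kw=pickle.load(open("w11.pkl","rb"))
vis=im[:,:,::-1].copy()
a=np.linspace(0,2*np.pi,60)
for (x,y),z,r,c in (((.449,.0027),.070,.018,(0,255,0)),((.449,.0027),.016,.018,(255,255,0)),):
    pts=proj(kw,np.c_[x+r*np.cos(a),y+r*np.sin(a),0*a+z]); cv2.polylines(vis,[np.int32(np.round(pts*8))],True,c,1,cv2.LINE_AA,3)
cv2.imwrite("pics/c11.png",cv2.resize(vis[170:310,240:390],None,fx=4,fy=4,interpolation=cv2.INTER_CUBIC))
```

```text
(no output)
```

View pics/c11.png

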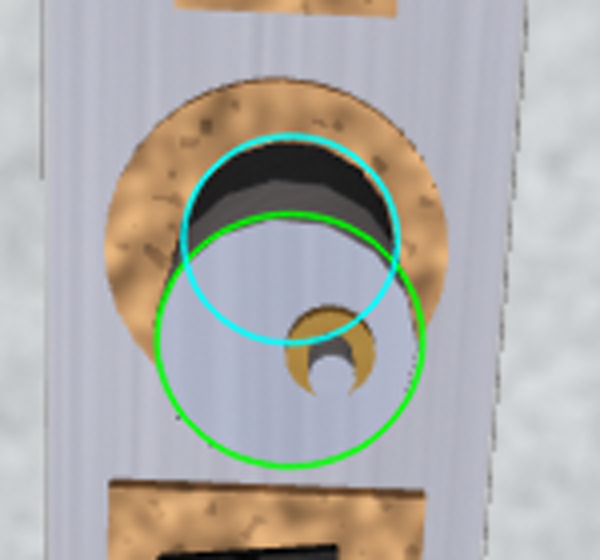

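>>> send_rows(
  claw=[8.5,8.5,8.5,8.5,8.5],
  xyz=[
    [1,-0.06,0.08],
    [3,-0.06,0.08],
    [5.5,-0.06,0.08],
    [8,-0.06,0.08],
    [9.5,-0.06,0.08],
  ],
  spin=[0,0,0,0,0],
)

```text
time_s: 11.83
eef_pos: [0.446, 0.0022, 0.0324]
orientation: [0.536, 0.459, 0.538, -0.461]
contact_force: [0.1, -0.7, -0.4]
finger_gap: 0.085
```

>>> send_rows(
  claw=[8.5,8.5,8.5,8.5,8.5],
  xyz=[
    [0.6,0,0],
    [0.6,0,0],
    [0.6,0,0],
    [0.6,0,0],
    [0.6,0,0],
  ],
  spin=[0,0,0,0,0],
)

```text
time_s: 12.25
eef_pos: [0.4493, 0.002, 0.0304]
orientation: [0.538, 0.46, 0.536, -0.459]
contact_force: [-0.3, -0.1, 0.3]
finger_gap: 0.0853
```

Run:
```python
from h import *
go([.4485,.0018,.029],.155-np.pi/2)
im=viewer.capture("wrist"); cv2.imwrite("pics/w12.png",im[:,:,::-1])
```

```text
t=12.25 tcp [0.4493 0.002  0.0304] zyaw -1.4158 tilt [ 0.0027 -0.0004] gap 0.0853 F [-0.3 -0.1  0.3]
  SHIFT [ 0.14 -0.08  0.  ] SPIN 0.000
```

View pics/w12.png

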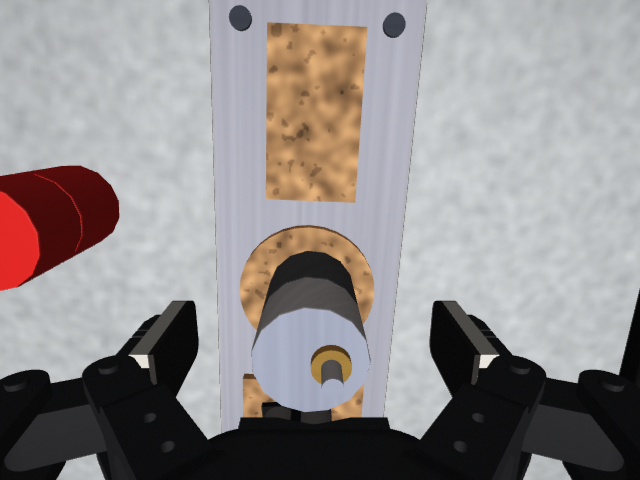

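>>> send_rows(
  claw=[8,6,4.5,4,3.8],
  xyz=[
    [0,0,0],
    [0,0,0],
    [0,0,0],
    [0,0,0],
    [0,0,0],
  ],
  spin=[0,0,0,0,0],
  grip_force=40,
)

```text
time_s: 12.72
eef_pos: [0.4479, 0.0022, 0.0293]
orientation: [0.537, 0.46, 0.537, -0.46]
contact_force: [0.5, -0.2, -0.5]
finger_gap: 0.0379
```

>>> send_rows(
  claw=[3,1,0,0,0],
  xyz=[
    [0,0,0],
    [0,0,0],
    [0,0,0],
    [0,0,0],
    [0,0,0],
  ],
  spin=[0,0,0,0,0],
)

```text
time_s: 13.13
eef_pos: [0.4481, 0.0022, 0.0295]
orientation: [0.537, 0.46, 0.537, -0.46]
contact_force: [-0.6, 0.2, 3.9]
finger_gap: 0.0354
```

Run:
```python
from h import *
go([.4485,.0018,.029],.155-np.pi/2)
im=viewer.capture("wrist"); cv2.imwrite("pics/w13.png",im[:,:,::-1])
```

```text
t=13.13 tcp [0.4481 0.0022 0.0295] zyaw -1.4158 tilt [ 0.0003 -0.    ] gap 0.0354 F [-0.6  0.2  3.9]
  SHIFT [0.05 0.04 0.04] SPIN 0.000
```

View pics/w13.png

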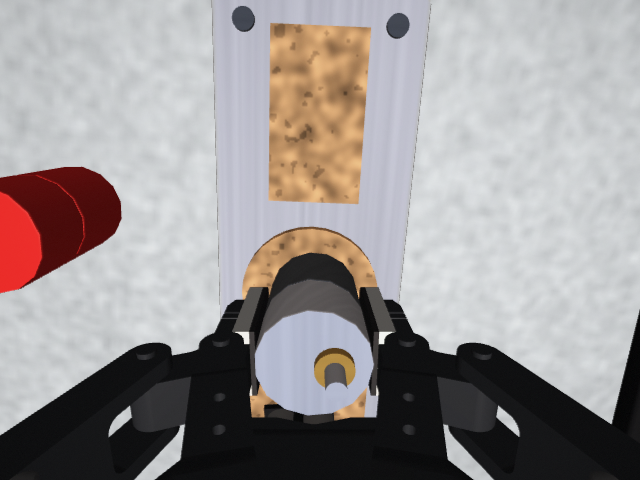

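Run:
```python
from h import *
kw=cam("wrist"); print(onz(kw,(314,362.5),.070), proj(kw,[[.4481,.0022,.07],[.4481,.0202,.07],[.4481,-.0158,.07]]))
```

```text
[0.44833256 0.00274648 0.07      ] [[312.94013952 363.98863718]
 [322.68842431 309.28524006]
 [303.96882713 414.3319822 ]]
```

>>> send_rows(
  claw=[0,0,0,0,0],
  xyz=[
    [-0.6,0,0],
    [-2,0,0],
    [-4.5,0,0],
    [-7.5,0,0],
    [-10,0,0],
  ],
  spin=[0,0,0,0,0],
)

```text
time_s: 13.6
eef_pos: [0.4472, 0.0023, 0.1302]
orientation: [0.537, 0.46, 0.538, -0.46]
contact_force: [0.4, 0.3, -1.1]
finger_gap: 0.0351
```

Run:
```python
from h import *
go([.6523,-.0428,.145],.155-np.pi/2)
```

```text
t=13.60 tcp [0.4472 0.0023 0.1302] zyaw -1.4158 tilt [-0.0011  0.0001] gap 0.0351 F [ 0.4  0.3 -1.1]
  SHIFT [-1.5  19.57  7.62] SPIN -0.000
```

>>> send_rows(
  claw=[0,0,0,0,0],
  xyz=[
    [-0.7,1,0.4],
    [-1,3,1.2],
    [-1,5.6,2.2],
    [-1,8.4,3.3],
    [-1,11.2,4.4],
  ],
  spin=[0,0,0,0,0],
)

```text
time_s: 14.02
eef_pos: [0.5658, -0.0242, 0.139]
orientation: [0.537, 0.46, 0.537, -0.46]
contact_force: [0.7, 1.2, -0.8]
finger_gap: 0.0352
```

>>> send_rows(
  claw=[0,0,0,0,0],
  xyz=[
    [0,2.8,1.1],
    [0,5.2,2],
    [0,7,2.7],
    [0,8,3.1],
    [0,8.3,3.2],
  ],
  spin=[0,0,0,0,0],
)

```text
time_s: 14.43
eef_pos: [0.6539, -0.0434, 0.1385]
orientation: [0.537, 0.46, 0.537, -0.46]
contact_force: [1.3, 0.2, -1.1]
finger_gap: 0.0353
```

>>> send_rows(
  claw=[0,0,0,0],
  xyz=[
    [0,0,0],
    [0,0,0],
    [0,0,0],
    [0,0,0],
  ],
  spin=[0,0,0,0],
)

```text
time_s: 14.77
eef_pos: [0.6511, -0.0425, 0.1392]
orientation: [0.537, 0.46, 0.538, -0.46]
contact_force: [-0.4, -0.2, -1.0]
finger_gap: 0.0352
```

```bash
python3 - <<'E'
from h import *
import pickle
go([.6523,-.0430,.0255],.155-np.pi/2)
st=readout.observe(); kw=cam("wrist",st); im=viewer.capture("wrist"); cv2.imwrite("pics/w14.png",im[:,:,::-1])
pickle.dump((st,im,kw),open("w14.pkl","wb"))
go([.6523,-.0430,.0255],.155-np.pi/2)
E
python3 sq.py w14.pkl
```

```text
t=14.77 tcp [ 0.6511 -0.0425  0.1392] zyaw -1.4156 tilt [-0.001   0.0002] gap 0.0352 F [-0.4 -0.2 -1. ]
  SHIFT [11.37  0.12  0.07] SPIN 0.000
t=14.82 tcp [ 0.6513 -0.0425  0.1393] zyaw -1.4156 tilt [-0.0006  0.0001] gap 0.0349 F [-0.7 -1.  -1.5]
  SHIFT [11.38  0.09  0.06] SPIN 0.000
px [314.7  20.4] [ 274    0   82   42 3415] world [0.632  0.0862] box c [0.6319 0.086 ] sides [0.0227, 0.0492] yaw 0.155
px [314.7 119.6] [ 276   81   78   79 6027] world [0.6411 0.0284] box c [0.6411 0.0275] sides [0.0491, 0.0492] yaw 0.155
px [314.8 224.2] [ 279  193   72   68 4514] world [ 0.6521 -0.0413] box c [ 0.6523 -0.0435] sides [0.0488, 0.0489] yaw 0.155
px [620.6 265. ] [ 600  225   40   91 1670] world [ 0.876  -0.0371] box c [ 0.8771 -0.042 ] sides [0.0712, 0.0275] yaw 0.155
```

View pics/w14.png

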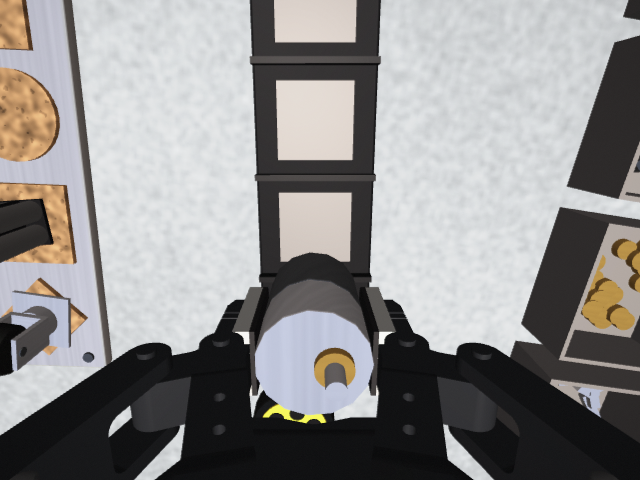

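>>> send_rows(
  claw=[0,0,0,0,0],
  xyz=[
    [1,0.1,0.06],
    [3.2,0.1,0.06],
    [6,0.1,0.06],
    [8.5,0.1,0.06],
    [10,0.1,0.06],
  ],
  spin=[0,0,0,0,0],
)

```text
time_s: 15.23
eef_pos: [0.6508, -0.0428, 0.0357]
orientation: [0.536, 0.459, 0.539, -0.461]
contact_force: [0.3, -0.1, -2.0]
finger_gap: 0.0351
```

>>> send_rows(
  claw=[0,0,0,0,0],
  xyz=[
    [0.5,0,0],
    [0.6,0,0],
    [0.6,0,0],
    [0.6,0,0],
    [0.6,0,0],
  ],
  spin=[0,0,0,0,0],
)

```text
time_s: 15.65
eef_pos: [0.6549, -0.0435, 0.035]
orientation: [0.538, 0.46, 0.536, -0.459]
contact_force: [-0.5, -0.3, -1.0]
finger_gap: 0.0353
```

Run:
```python
from h import *
go([.6523,-.0430,.0258],.155-np.pi/2)
```

```text
t=15.65 tcp [ 0.6549 -0.0435  0.035 ] zyaw -1.4158 tilt [ 0.0033 -0.0005] gap 0.0353 F [-0.5 -0.3 -1. ]
  SHIFT [ 0.92 -0.25 -0.09] SPIN 0.000
```

Let it settle while easing down.

>>> send_rows(
  claw=[0,0,0,0,0],
  xyz=[
    [0.1,-0.1,0],
    [0.2,-0.1,0],
    [0.3,-0.1,0],
    [0.3,-0.1,0],
    [0.3,-0.1,0],
  ],
  spin=[0,0,0,0,0],
)

```text
time_s: 16.07
eef_pos: [0.6523, -0.0434, 0.0302]
orientation: [0.537, 0.46, 0.537, -0.46]
contact_force: [-0.4, -0.2, -0.9]
finger_gap: 0.0348
```

Run:
```python
from h import *
go([.6523,-.0430,.0258],.155-np.pi/2)
```

```text
t=16.07 tcp [ 0.6523 -0.0434  0.0302] zyaw -1.4158 tilt [-0.0002  0.    ] gap 0.0348 F [-0.4 -0.2 -0.9]
  SHIFT [ 0.44  0.01 -0.04] SPIN -0.000
```

>>> send_rows(
  claw=[0,0,0,0,0],
  xyz=[
    [0.1,0,0],
    [0.25,0,0],
    [0.35,0,0],
    [0.42,0,0],
    [0.42,0,0],
  ],
  spin=[0,0,0,0,0],
)

```text
time_s: 16.48
eef_pos: [0.6521, -0.0434, 0.0257]
orientation: [0.537, 0.46, 0.537, -0.46]
contact_force: [0.7, 0.5, -2.0]
finger_gap: 0.0352
```

Run:
```python
from h import *
go([.6523,-.0430,.0255],.155-np.pi/2)
im=viewer.capture("wrist"); cv2.imwrite("pics/w15.png",im[:,:,::-1])
im=viewer.capture("side"); cv2.imwrite("pics/s15.png",cv2.resize(im[100:320,160:420,::-1],None,fx=3,fy=2.7))
```

```text
t=16.48 tcp [ 0.6521 -0.0434  0.0257] zyaw -1.4158 tilt [-0.0006  0.0001] gap 0.0352 F [ 0.7  0.5 -2. ]
  SHIFT [ 0.02  0.02 -0.03] SPIN 0.000
```

View pics/w15.png

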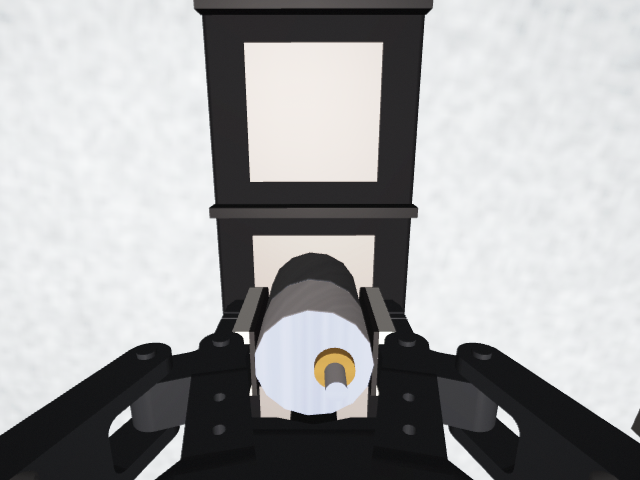

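View pics/s15.png

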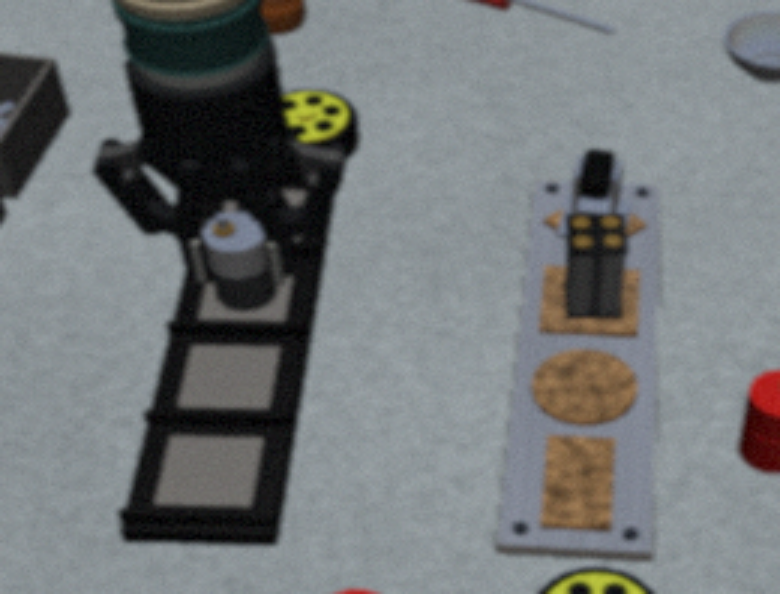

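Motor (disc centre ~(314,362) in the wrist view) sits just on the grey square of the third bay. Release.

>>> send_rows(
  claw=[3.7,4,5,6,7],
  xyz=[
    [0,0,0],
    [0,0,0],
    [0,0,0],
    [0,0,0],
    [0,0,0],
  ],
  spin=[0,0,0,0,0],
)

```text
time_s: 17.0
eef_pos: [0.6526, -0.0434, 0.0263]
orientation: [0.537, 0.46, 0.537, -0.46]
contact_force: [-0.2, -0.2, 0.3]
finger_gap: 0.0691
```

>>> send_rows(
  claw=[8,8,8,8,8],
  xyz=[
    [0,0,0],
    [-0.8,0,0],
    [-2.5,0,0],
    [-5.5,0,0],
    [-8.5,0,0],
  ],
  spin=[0,0,0,0,0],
)

```text
time_s: 17.42
eef_pos: [0.6511, -0.0432, 0.1112]
orientation: [0.536, 0.459, 0.538, -0.46]
contact_force: [1.0, -0.1, 1.1]
finger_gap: 0.0801
```

>>> send_rows(
  claw=[8.2,8.2],
  xyz=[
    [-2,0,0],
    [-3,0,0],
  ],
  spin=[0,0],
)

```text
time_s: 17.58
eef_pos: [0.6548, -0.0438, 0.1457]
orientation: [0.539, 0.461, 0.535, -0.459]
contact_force: [-0.0, 0.1, 0.4]
finger_gap: 0.0821
```

Run:
```python
from h import *
go([.4538,-.0692,.14],.205-np.pi/2)
im=viewer.capture("wrist"); cv2.imwrite("pics/w16.png",im[:,:,::-1])
```

```text
t=17.58 tcp [ 0.6548 -0.0438  0.1457] zyaw -1.4157 tilt [ 0.0065 -0.0011] gap 0.0821 F [-0.   0.1  0.4]
  SHIFT [  0.44 -20.25  -0.59] SPIN -0.050
```

View pics/w16.png

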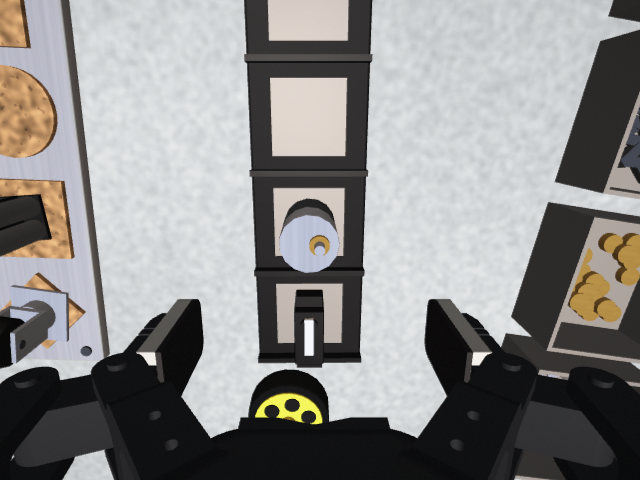

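>>> send_rows(
  claw=[8.5,8.5,8.5,8.5,8.5],
  xyz=[
    [0,-1,0],
    [0,-3,-0.1],
    [0,-5.8,-0.2],
    [0,-8.8,-0.3],
    [0,-11.6,-0.4],
  ],
  spin=[-0.01,-0.02,-0.03,-0.04,-0.05],
)

```text
time_s: 18.05
eef_pos: [0.533, -0.0569, 0.1383]
orientation: [0.547, 0.445, 0.551, -0.447]
contact_force: [0.1, 0.1, 0.6]
finger_gap: 0.0848
```

>>> send_rows(
  claw=[8.5,8.5,8.5,8.5,8.5],
  xyz=[
    [0,-2.8,-0.5],
    [0,-5.2,-0.5],
    [0,-7.2,-0.5],
    [0,-8.2,-0.5],
    [0,-8.4,-0.5],
  ],
  spin=[0,0,0,0,0],
)

```text
time_s: 18.47
eef_pos: [0.4501, -0.069, 0.1391]
orientation: [0.547, 0.446, 0.55, -0.447]
contact_force: [0.5, 0.7, -0.3]
finger_gap: 0.0849
```

>>> send_rows(
  claw=[8.5,8.5,8.5,8.5],
  xyz=[
    [0,0,0],
    [0,0,0],
    [0,0,0],
    [0,0,0],
  ],
  spin=[0,0,0,0],
)

```text
time_s: 18.8
eef_pos: [0.455, -0.0696, 0.1411]
orientation: [0.549, 0.446, 0.548, -0.446]
contact_force: [-0.7, 0.1, 0.2]
finger_gap: 0.085
```

```bash
cat > ov.py <<'E'
from h import *
import sys
def box(kw,vis,c,yaw,hx,hy,z,col):
    R=np.array([[np.cos(yaw),-np.sin(yaw)],[np.sin(yaw),np.cos(yaw)]])
    q=np.array([[-hx,-hy],[hx,-hy],[hx,hy],[-hx,hy]])@R.T+c
    cv2.polylines(vis,[np.int32(np.round(proj(kw,np.c_[q,np.full(4,z)])*8))],True,col,1,cv2.LINE_AA,3)
E
python3 - <<'E'
from ov import *
c=[.4538,-.0692]; yaw=.205
go([*c,.029],yaw-np.pi/2)
st=readout.observe(); kw=cam("wrist",st); im=viewer.capture("wrist")[:,:,::-1].copy(); cv2.imwrite("pics/w17.png",im)
go([*c,.029],yaw-np.pi/2)
box(kw,im,c,yaw,.016,.016,.076,(0,255,0));box(kw,im,c,yaw,.016,.016,.016,(255,255,0))
cv2.imwrite("pics/c17.png",cv2.resize(im[150:300,240:390],None,fx=4,fy=4,interpolation=cv2.INTER_CUBIC))
E
```

```text
t=18.80 tcp [ 0.455  -0.0696  0.1411] zyaw -1.3653 tilt [ 0.0006 -0.0001] gap 0.0850 F [-0.7  0.1  0.2]
  SHIFT [11.21 -0.12 -0.07] SPIN 0.000
t=18.85 tcp [ 0.4549 -0.0696  0.1411] zyaw -1.3652 tilt [ 0.0005 -0.0001] gap 0.0850 F [-0.3  0.1 -0. ]
  SHIFT [11.21 -0.11 -0.06] SPIN 0.001
```

View pics/c17.png

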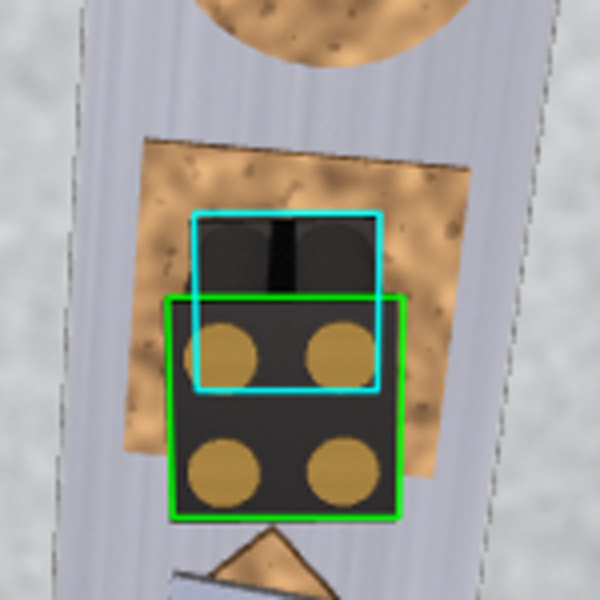

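>>> send_rows(
  claw=[8.5,8.5,8.5,8.5,8.5],
  xyz=[
    [1,-0.11,0],
    [3.2,-0.11,0],
    [6,-0.11,0],
    [8.6,-0.11,0],
    [10.2,-0.11,0],
  ],
  spin=[0,0,0,0,0],
)

```text
time_s: 19.27
eef_pos: [0.4511, -0.0692, 0.0361]
orientation: [0.547, 0.446, 0.55, -0.447]
contact_force: [-0.3, 0.2, 0.1]
finger_gap: 0.085
```

>>> send_rows(
  claw=[8.5,8.5,8.5,8.5,8.5],
  xyz=[
    [0.7,0,0],
    [1,0,0],
    [1,0,0],
    [1,0,0],
    [1,0,0],
  ],
  spin=[0,0,0,0,0],
)

```text
time_s: 19.68
eef_pos: [0.4542, -0.0702, 0.0302]
orientation: [0.549, 0.447, 0.548, -0.446]
contact_force: [-0.3, 0.9, 0.3]
finger_gap: 0.0854
```

>>> send_rows(
  claw=[8.5,8.5,8.5],
  xyz=[
    [0,0,0],
    [0,0,0],
    [0,0,0],
  ],
  spin=[0,0,0],
)

```text
time_s: 19.93
eef_pos: [0.4534, -0.0699, 0.0297]
orientation: [0.549, 0.446, 0.548, -0.446]
contact_force: [0.5, 1.0, 0.3]
finger_gap: 0.0851
```

Run:
```python
from ov import *
c=[.4537,-.0697]; yaw=.205
go([*c,.029],yaw-np.pi/2)
st=readout.observe(); kw=cam("wrist",st); im=viewer.capture("wrist")[:,:,::-1].copy()
box(kw,im,c,yaw,.016,.016,.076,(0,255,0));cv2.imwrite("pics/w18.png",im)
```

```text
t=19.93 tcp [ 0.4534 -0.0699  0.0297] zyaw -1.3658 tilt [ 0.0013 -0.0004] gap 0.0851 F [0.5 1.  0.3]
  SHIFT [ 0.07  0.04 -0.02] SPIN 0.000
```

View pics/w18.png

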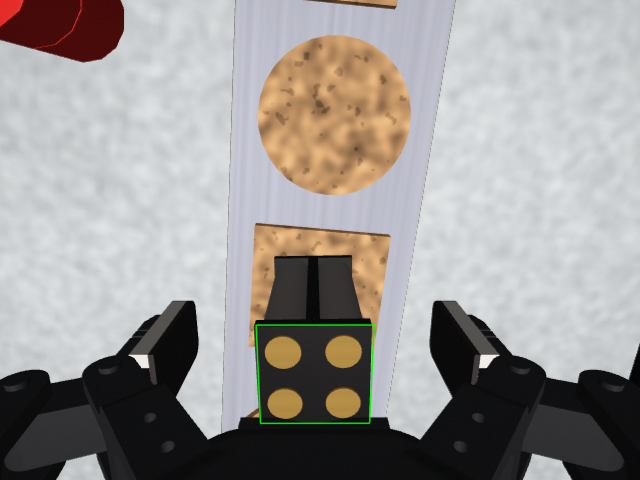

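Battery is midway between the jaws (centre col ~314). Close.

>>> send_rows(
  claw=[8,6,4.5,3.8,3.5],
  xyz=[
    [0,0,0],
    [0,0,0],
    [0,0,0],
    [0,0,0],
    [0,0,0],
  ],
  spin=[0,0,0,0,0],
  grip_force=35,
)

```text
time_s: 20.4
eef_pos: [0.4528, -0.0698, 0.029]
orientation: [0.549, 0.446, 0.549, -0.446]
contact_force: [-0.5, -0.5, 0.6]
finger_gap: 0.0353
```

>>> send_rows(
  claw=[2.5,1,0,0,0],
  xyz=[
    [0,0,0],
    [0,0,0],
    [0,0,0],
    [0,0,0],
    [0,0,0],
  ],
  spin=[0,0,0,0,0],
)

```text
time_s: 20.82
eef_pos: [0.453, -0.0698, 0.0291]
orientation: [0.549, 0.446, 0.548, -0.446]
contact_force: [0.9, -0.1, 0.8]
finger_gap: 0.0317
```

Run:
```python
from ov import *
c=[.4537,-.0697]; yaw=.205
go([*c,.029],yaw-np.pi/2)
st=readout.observe(); kw=cam("wrist",st); im=viewer.capture("wrist")[:,:,::-1].copy()
box(kw,im,st["eef_pos"][:2],yaw,.016,.016,.076,(0,255,0));cv2.imwrite("pics/w19.png",im)
```

```text
t=20.82 tcp [ 0.453  -0.0698  0.0291] zyaw -1.3658 tilt [ 0.0003 -0.0001] gap 0.0317 F [ 0.9 -0.1  0.8]
  SHIFT [0.01 0.07 0.  ] SPIN 0.000
```

View pics/w19.png

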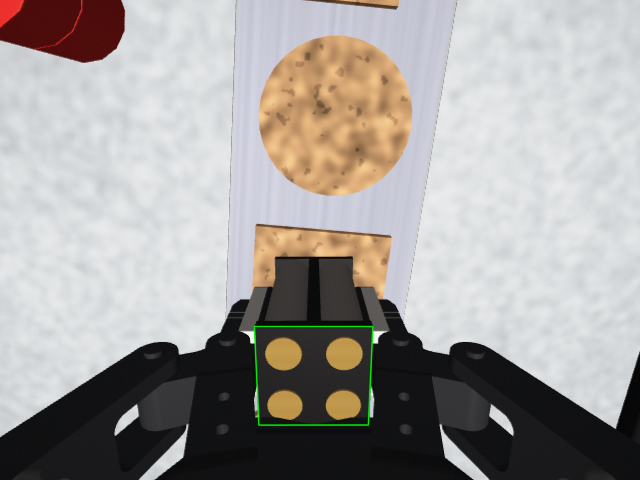

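>>> send_rows(
  claw=[0,0,0,0,0],
  xyz=[
    [-0.6,0,0],
    [-2,0,0],
    [-4.5,0,0],
    [-7.5,0,0],
    [-10,0,0],
  ],
  spin=[0,0,0,0,0],
)

```text
time_s: 21.28
eef_pos: [0.4522, -0.0696, 0.1304]
orientation: [0.548, 0.446, 0.549, -0.446]
contact_force: [1.0, -1.3, -0.5]
finger_gap: 0.0315
```

>>> send_rows(
  claw=[0,0,0,0,0],
  xyz=[
    [-0.7,1,-0.3],
    [-1,3,-0.9],
    [-1,5.8,-1.7],
    [-1,8.8,-2.5],
    [-1,11.8,-3.3],
  ],
  spin=[0.01,0.02,0.03,0.04,0.05],
)

```text
time_s: 21.7
eef_pos: [0.5621, -0.0128, 0.1393]
orientation: [0.537, 0.46, 0.537, -0.46]
contact_force: [0.1, -0.5, 0.1]
finger_gap: 0.0314
```

Run:
```python
from ov import *
go([.6411,.0280,.139],.155-np.pi/2)
```

```text
t=21.70 tcp [ 0.5621 -0.0128  0.1393] zyaw -1.4167 tilt [-0.0004 -0.    ] gap 0.0314 F [ 0.1 -0.5  0.1]
  SHIFT [ 0.03  8.43 -2.82] SPIN -0.001
```

>>> send_rows(
  claw=[0,0,0,0,0],
  xyz=[
    [0,2.9,-1],
    [0,5.4,-1.8],
    [0,7.3,-2.5],
    [0,8.3,-2.8],
    [0,8.5,-2.9],
  ],
  spin=[0,0,0,0,0],
)

```text
time_s: 22.12
eef_pos: [0.6424, 0.029, 0.1388]
orientation: [0.538, 0.46, 0.537, -0.459]
contact_force: [0.0, -0.0, -1.2]
finger_gap: 0.0316
```

>>> send_rows(
  claw=[0,0,0,0],
  xyz=[
    [0,0,0],
    [0,0,0],
    [0,0,0],
    [0,0,0],
  ],
  spin=[0,0,0,0],
)

```text
time_s: 22.45
eef_pos: [0.64, 0.0277, 0.1391]
orientation: [0.537, 0.46, 0.537, -0.46]
contact_force: [0.2, -0.8, -2.2]
finger_gap: 0.0317
```

```bash
python3 - <<'E'
from ov import *
import pickle
go([.6411,.0280,.0255],.155-np.pi/2)
st=readout.observe(); kw=cam("wrist",st); im=viewer.capture("wrist"); cv2.imwrite("pics/w20.png",im[:,:,::-1])
pickle.dump((st,im,kw),open("w20.pkl","wb"))
E
python3 sq.py w20.pkl
```

```text
t=22.45 tcp [0.64   0.0277 0.1391] zyaw -1.4166 tilt [-0.0009 -0.0001] gap 0.0317 F [ 0.2 -0.8 -2.2]
  SHIFT [ 1.136e+01  1.300e-01 -1.000e-02] SPIN -0.001
px [314.9 118.1] [ 276   79   79   80 6130] world [0.63   0.0996] box c [0.6302 0.0987] sides [0.0496, 0.0497] yaw 0.154
px [314.7 222.9] [ 279  191   73   65 4598] world [0.6408 0.0299] box c [0.6411 0.0293] sides [0.0463, 0.0495] yaw 0.154
```

View pics/w20.png

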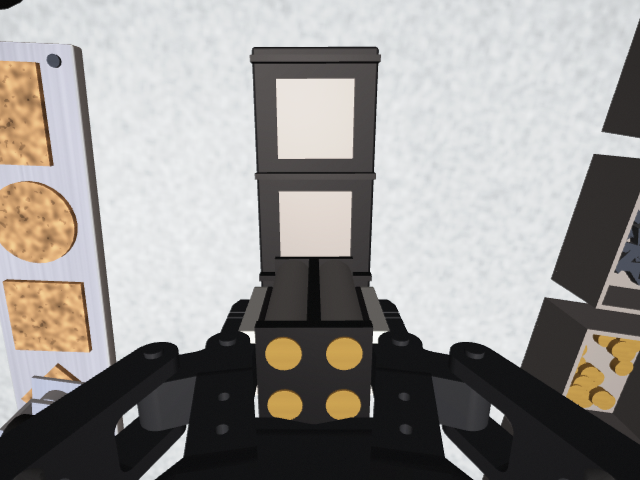

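>>> send_rows(
  claw=[0,0,0,0,0],
  xyz=[
    [1,0.05,0],
    [3,0.05,0],
    [5.8,0.05,0],
    [8.4,0.05,0],
    [10,0.05,0],
  ],
  spin=[0,0,0,0,0],
)

```text
time_s: 22.92
eef_pos: [0.6392, 0.0283, 0.0356]
orientation: [0.536, 0.459, 0.538, -0.461]
contact_force: [0.3, -0.5, -0.4]
finger_gap: 0.0317
```

>>> send_rows(
  claw=[0,0,0,0,0],
  xyz=[
    [0.5,0,0],
    [0.7,0,0],
    [0.8,0,0],
    [0.8,0,0],
    [0.8,0,0],
  ],
  spin=[0,0,0,0,0],
)

```text
time_s: 23.33
eef_pos: [0.643, 0.0283, 0.0326]
orientation: [0.538, 0.46, 0.536, -0.459]
contact_force: [0.1, -0.3, -0.4]
finger_gap: 0.0319
```

>>> send_rows(
  claw=[0,0,0,0],
  xyz=[
    [0,0,0],
    [0,0,0],
    [0,0,0],
    [0,0,0],
  ],
  spin=[0,0,0,0],
)

```text
time_s: 23.67
eef_pos: [0.6419, 0.0284, 0.0315]
orientation: [0.537, 0.46, 0.537, -0.46]
contact_force: [0.1, 0.3, -1.5]
finger_gap: 0.0318
```

Run:
```python
from ov import *
go([.6411,.0280,.0255],.155-np.pi/2)
```

```text
t=23.67 tcp [0.6419 0.0284 0.0315] zyaw -1.4157 tilt [ 0.0007 -0.0001] gap 0.0318 F [ 0.1  0.3 -1.5]
  SHIFT [ 0.6  -0.09  0.03] SPIN 0.000
```

>>> send_rows(
  claw=[0,0,0,0,0],
  xyz=[
    [0.15,-0.05,0],
    [0.3,-0.05,0],
    [0.45,-0.05,0],
    [0.58,-0.05,0],
    [0.58,-0.05,0],
  ],
  spin=[0,0,0,0,0],
)

```text
time_s: 24.08
eef_pos: [0.6411, 0.0283, 0.0252]
orientation: [0.537, 0.46, 0.537, -0.46]
contact_force: [-0.7, -0.5, -0.6]
finger_gap: 0.0315
```

>>> send_rows(
  claw=[0,0],
  xyz=[
    [0,0,0],
    [0,0,0],
  ],
  spin=[0,0],
)

```text
time_s: 24.25
eef_pos: [0.6412, 0.0283, 0.0252]
orientation: [0.537, 0.46, 0.537, -0.46]
contact_force: [-0.2, -0.7, -0.9]
finger_gap: 0.0315
```

Run:
```python
from ov import *
go([.6411,.0280,.0251],.155-np.pi/2)
im=viewer.capture("wrist"); cv2.imwrite("pics/w21.png",im[:,:,::-1])
im=viewer.capture("side"); cv2.imwrite("pics/s21.png",cv2.resize(im[100:320,160:420,::-1],None,fx=3,fy=2.7))
```

```text
t=24.25 tcp [0.6412 0.0283 0.0252] zyaw -1.4158 tilt [ 0. -0.] gap 0.0315 F [-0.2 -0.7 -0.9]
  SHIFT [ 0.01 -0.01  0.03] SPIN -0.000
```

View pics/w21.png

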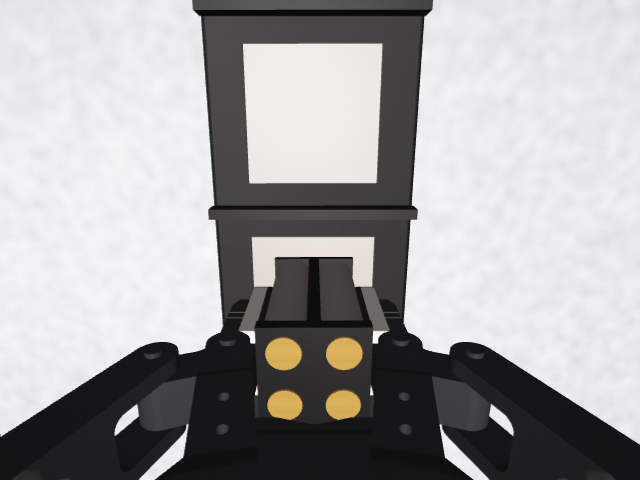

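View pics/s21.png

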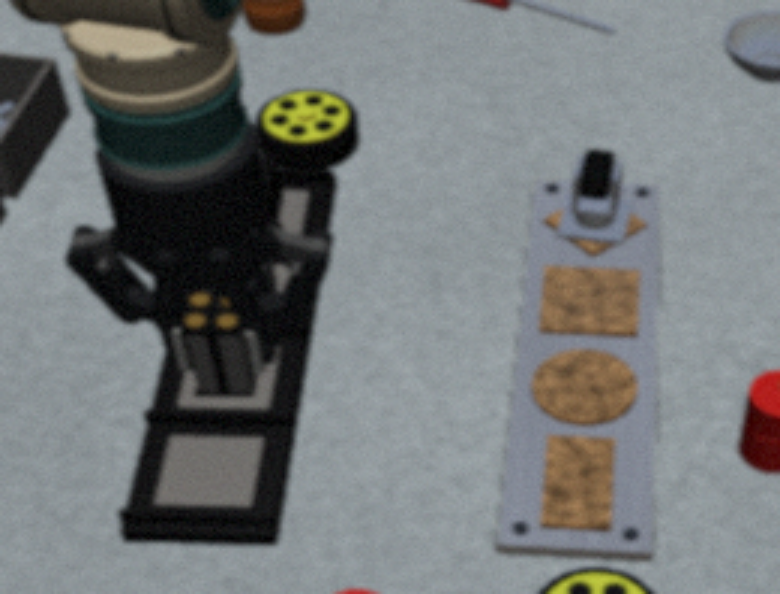

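Battery sits centred on its square (col 314) and on the deck. Release.

>>> send_rows(
  claw=[3.4,3.8,5,6,7],
  xyz=[
    [0,0,0],
    [0,0,0],
    [0,0,0],
    [0,0,0],
    [0,0,0],
  ],
  spin=[0,0,0,0,0],
)

```text
time_s: 24.77
eef_pos: [0.6412, 0.0283, 0.0253]
orientation: [0.537, 0.46, 0.537, -0.46]
contact_force: [-0.7, 0.0, -0.4]
finger_gap: 0.0692
```

>>> send_rows(
  claw=[8,8,8,8,8],
  xyz=[
    [0,0,0],
    [-0.8,0,0],
    [-2.5,0,0],
    [-5.5,0,0],
    [-8.5,0,0],
  ],
  spin=[0,0,0,0,0],
)

```text
time_s: 25.18
eef_pos: [0.6398, 0.0284, 0.1104]
orientation: [0.536, 0.459, 0.538, -0.46]
contact_force: [1.0, 0.4, 0.9]
finger_gap: 0.0801
```

>>> send_rows(
  claw=[8.2,8.2],
  xyz=[
    [-2,0,0],
    [-3,0,0],
  ],
  spin=[0,0],
)

```text
time_s: 25.35
eef_pos: [0.6435, 0.0282, 0.1448]
orientation: [0.539, 0.461, 0.535, -0.458]
contact_force: [0.7, 0.2, -0.3]
finger_gap: 0.0819
```

Run:
```python
from h import *
go([.4645,-.142,.14],0-np.pi/2)
im=viewer.capture("wrist"); cv2.imwrite("pics/w22.png",im[:,:,::-1])
```

```text
t=25.35 tcp [0.6435 0.0282 0.1448] zyaw -1.4157 tilt [ 0.0064 -0.0003] gap 0.0819 F [ 0.7  0.2 -0.3]
  SHIFT [  0.37 -20.32  14.05] SPIN 0.155
```

View pics/w22.png

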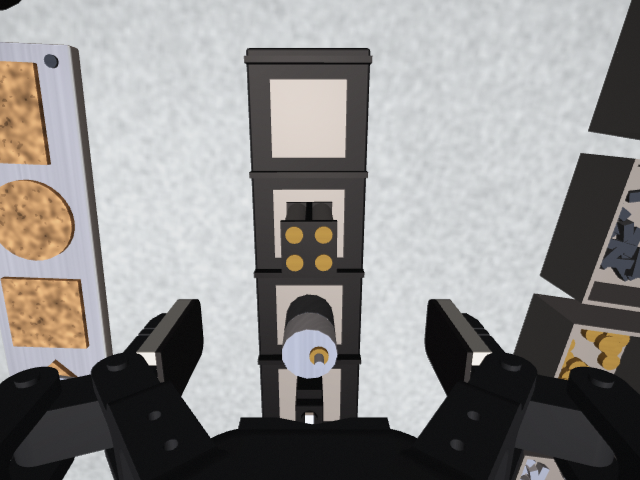

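>>> send_rows(
  claw=[8.5,8.5,8.5,8.5,8.5],
  xyz=[
    [0,-0.9,0.6],
    [0,-2.8,2],
    [0,-5.4,3.8],
    [0,-8,5.6],
    [0,-10.6,7.4],
  ],
  spin=[0.02,0.05,0.08,0.12,0.155],
)

```text
time_s: 25.82
eef_pos: [0.5443, -0.0617, 0.1376]
orientation: [-0.498, -0.499, -0.501, 0.502]
contact_force: [1.1, -0.4, 0.2]
finger_gap: 0.085
```

Run:
```python
from h import *
go([.4645,-.142,.14],0-np.pi/2)
```

```text
t=25.82 tcp [ 0.5443 -0.0617  0.1376] zyaw -1.5730 tilt [-0.005   0.0007] gap 0.0850 F [ 1.1 -0.4  0.2]
  SHIFT [-0.21 -7.96  8.05] SPIN -0.002
```

>>> send_rows(
  claw=[8.5,8.5,8.5,8.5,8.5],
  xyz=[
    [0,-2.4,2.4],
    [0,-4.8,4.8],
    [0,-6.8,6.9],
    [0,-7.9,7.9],
    [0,-8.1,8.1],
  ],
  spin=[0,0,0,0,0],
)

```text
time_s: 26.23
eef_pos: [0.4622, -0.1428, 0.1378]
orientation: [-0.497, -0.5, -0.501, 0.502]
contact_force: [0.2, -0.2, -0.3]
finger_gap: 0.0848
```

>>> send_rows(
  claw=[8.5,8.5,8.5,8.5,8.5],
  xyz=[
    [0,0,0],
    [0,0,0],
    [0,0,0],
    [0,0,0],
    [0,0,0],
  ],
  spin=[0,0,0,0,0],
)

```text
time_s: 26.65
eef_pos: [0.4674, -0.1416, 0.1401]
orientation: [0.5, 0.5, 0.5, -0.5]
contact_force: [0.1, -0.5, -0.2]
finger_gap: 0.0847
```

Run:
```python
from ov import *
c=[.4645,-.142]; yaw=.0
go([*c,.029],yaw-np.pi/2)
st=readout.observe(); kw=cam("wrist",st); im=viewer.capture("wrist")[:,:,::-1].copy(); cv2.imwrite("pics/w23.png",im)
for z,hx,hy,cc in ((.019,.02,.02,(255,255,0)),(.062,.013,.011,(0,255,0))): box(kw,im,c,yaw,hx,hy,z,cc)
cv2.imwrite("pics/c23.png",cv2.resize(im[150:300,240:390],None,fx=4,fy=4,interpolation=cv2.INTER_CUBIC))
```

```text
t=26.65 tcp [ 0.4674 -0.1416  0.1401] zyaw -1.5695 tilt [-0.      0.0001] gap 0.0847 F [ 0.1 -0.5 -0.2]
  SHIFT [11.11 -0.29  0.04] SPIN 0.001
```

View pics/c23.png

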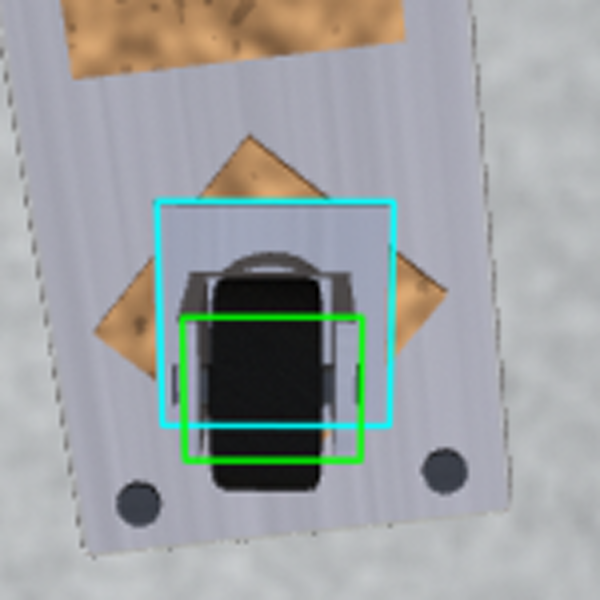

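>>> send_rows(
  claw=[8.5,8.5,8.5,8.5,8.5],
  xyz=[
    [1,-0.35,0.04],
    [3.2,-0.35,0.04],
    [6,-0.35,0.04],
    [8.6,-0.35,0.04],
    [10.2,-0.35,0.04],
  ],
  spin=[0,0,0,0,0],
)

```text
time_s: 27.12
eef_pos: [0.4613, -0.1415, 0.0353]
orientation: [0.499, 0.499, 0.501, -0.5]
contact_force: [-1.2, 0.5, 0.4]
finger_gap: 0.085
```

>>> send_rows(
  claw=[8.5,8.5,8.5,8.5,8.5],
  xyz=[
    [0.7,0,0],
    [0.9,0,0],
    [0.9,0,0],
    [0.9,0,0],
    [0.9,0,0],
  ],
  spin=[0,0,0,0,0],
)

```text
time_s: 27.53
eef_pos: [0.4647, -0.1431, 0.0305]
orientation: [0.501, 0.5, 0.499, -0.5]
contact_force: [-0.1, 0.1, 0.1]
finger_gap: 0.0848
```

>>> send_rows(
  claw=[8.5,8.5,8.5,8.5],
  xyz=[
    [0,0,0],
    [0,0,0],
    [0,0,0],
    [0,0,0],
  ],
  spin=[0,0,0,0],
)

```text
time_s: 27.87
eef_pos: [0.4636, -0.1427, 0.0296]
orientation: [0.5, 0.5, 0.5, -0.5]
contact_force: [-0.4, -0.1, 0.0]
finger_gap: 0.0849
```

Run:
```python
from ov import *
c=[.4638,-.142]; yaw=0
go([*c,.029],yaw-np.pi/2)
st=readout.observe(); kw=cam("wrist",st); im=viewer.capture("wrist")[:,:,::-1].copy()
for z,hx,hy,cc in ((.019,.02,.02,(255,255,0)),(.062,.013,.011,(0,255,0))): box(kw,im,c,yaw,hx,hy,z,cc)
cv2.imwrite("pics/w24.png",im)
```

```text
t=27.87 tcp [ 0.4636 -0.1427  0.0296] zyaw -1.5708 tilt [ 0.0007 -0.0003] gap 0.0849 F [-0.4 -0.1  0. ]
  SHIFT [ 0.06  0.02 -0.07] SPIN 0.000
```

View pics/w24.png

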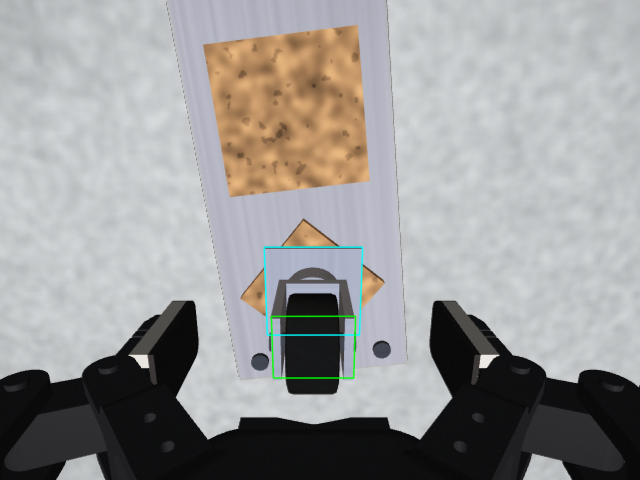

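>>> send_rows(
  claw=[8,6,4.5,3.5,3],
  xyz=[
    [0,0,0],
    [0,0,0],
    [0,0,0],
    [0,0,0],
    [0,0,0],
  ],
  spin=[0,0,0,0,0],
  grip_force=30,
)

```text
time_s: 28.33
eef_pos: [0.4633, -0.1426, 0.0292]
orientation: [0.5, 0.5, 0.5, -0.5]
contact_force: [0.8, -0.5, 0.2]
finger_gap: 0.032
```

>>> send_rows(
  claw=[2,1,0,0,0],
  xyz=[
    [0,0,0],
    [0,0,0],
    [0,0,0],
    [0,0,0],
    [0,0,0],
  ],
  spin=[0,0,0,0,0],
)

```text
time_s: 28.75
eef_pos: [0.4634, -0.1426, 0.0293]
orientation: [0.5, 0.5, 0.5, -0.5]
contact_force: [0.0, -0.2, 0.7]
finger_gap: 0.0256
```

Run:
```python
from ov import *
c=[.4638,-.142]; yaw=0
go([*c,.029],yaw-np.pi/2)
st=readout.observe(); kw=cam("wrist",st); im=viewer.capture("wrist")[:,:,::-1].copy()
for z,hx,hy,cc in ((.019,.02,.02,(255,255,0)),(.062,.013,.011,(0,255,0))): box(kw,im,st["eef_pos"][:2],yaw,hx,hy,z,cc)
cv2.imwrite("pics/w25.png",im)
```

```text
t=28.75 tcp [ 0.4634 -0.1426  0.0293] zyaw -1.5708 tilt [ 0.0001 -0.0001] gap 0.0256 F [ 0.  -0.2  0.7]
  SHIFT [ 0.03  0.04 -0.06] SPIN -0.000
```

View pics/w25.png

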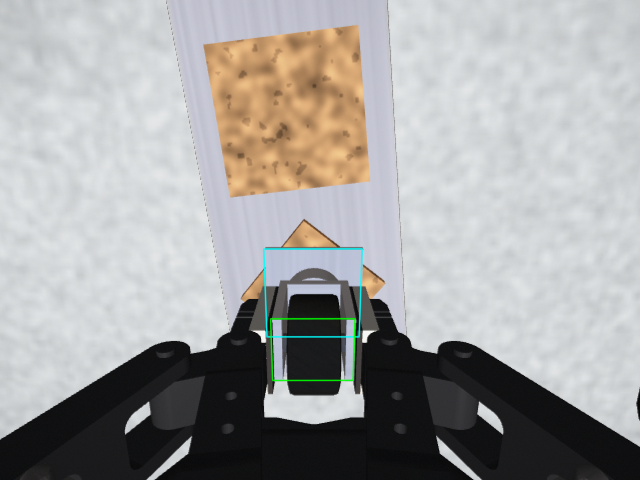

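>>> send_rows(
  claw=[0,0,0,0,0],
  xyz=[
    [-0.6,0,0],
    [-2,0,0],
    [-4.5,0,0],
    [-7.5,0,0],
    [-10,0,0],
  ],
  spin=[0,0,0,0,0],
)

```text
time_s: 29.22
eef_pos: [0.4629, -0.1423, 0.1307]
orientation: [0.5, 0.5, 0.5, -0.5]
contact_force: [0.5, 0.1, -0.3]
finger_gap: 0.0254
```

>>> send_rows(
  claw=[0,0,0,0,0],
  xyz=[
    [-0.7,0.5,-0.8],
    [-1,1.8,-2.6],
    [-1,3.5,-5.1],
    [-1,5.2,-7.6],
    [-1,7,-10.1],
  ],
  spin=[0,-0.03,-0.07,-0.11,-0.155],
)

```text
time_s: 29.63
eef_pos: [0.5333, -0.0401, 0.1389]
orientation: [0.537, 0.459, 0.538, -0.46]
contact_force: [0.3, -0.6, -0.8]
finger_gap: 0.0257
```

Run:
```python
from ov import *
go([.6300,.0994,.139],.155-np.pi/2)
```

```text
t=29.63 tcp [ 0.5333 -0.0401  0.1389] zyaw -1.4144 tilt [-0.0009  0.0004] gap 0.0257 F [ 0.3 -0.6 -0.8]
  SHIFT [-1.000e-02  1.172e+01 -1.227e+01] SPIN 0.001
```

>>> send_rows(
  claw=[0,0,0,0,0],
  xyz=[
    [0,2.1,-2.2],
    [0,4.2,-4.4],
    [0,6.3,-6.6],
    [0,8.2,-8.6],
    [0,9.8,-10.3],
  ],
  spin=[0,0,0,0,0],
)

```text
time_s: 30.05
eef_pos: [0.6146, 0.0777, 0.1384]
orientation: [0.537, 0.459, 0.538, -0.46]
contact_force: [1.3, -1.1, -0.7]
finger_gap: 0.0255
```

>>> send_rows(
  claw=[0,0,0,0,0],
  xyz=[
    [0,1.2,-1.3],
    [0,1.8,-1.8],
    [0,1.9,-1.9],
    [0,1.9,-1.9],
    [0,1.9,-1.9],
  ],
  spin=[0,0,0,0,0],
)

```text
time_s: 30.47
eef_pos: [0.6292, 0.0964, 0.1388]
orientation: [0.537, 0.459, 0.537, -0.46]
contact_force: [-0.0, -1.1, -1.1]
finger_gap: 0.0256
```

>>> send_rows(
  claw=[0,0,0,0],
  xyz=[
    [0,0,0],
    [0,0,0],
    [0,0,0],
    [0,0,0],
  ],
  spin=[0,0,0,0],
)

```text
time_s: 30.8
eef_pos: [0.6299, 0.0965, 0.1394]
orientation: [0.537, 0.46, 0.537, -0.46]
contact_force: [0.7, 0.1, -0.6]
finger_gap: 0.0255
```

```bash
python3 - <<'E'
from ov import *
import pickle
go([.6300,.0994,.0255],.155-np.pi/2)
st=readout.observe(); kw=cam("wrist",st); im=viewer.capture("wrist"); cv2.imwrite("pics/w26.png",im[:,:,::-1])
pickle.dump((st,im,kw),open("w26.pkl","wb"))
E
python3 sq.py w26.pkl
```

```text
t=30.80 tcp [0.6299 0.0965 0.1394] zyaw -1.4166 tilt [ 0.0001 -0.0001] gap 0.0255 F [ 0.7  0.1 -0.6]
  SHIFT [11.39  0.05 -0.29] SPIN -0.001
px [313.6 216.8] [ 278  188   72   59 4201] world [0.6294 0.1027] box c [0.6294 0.1022] sides [0.0417, 0.0488] yaw 0.154
```

View pics/w26.png

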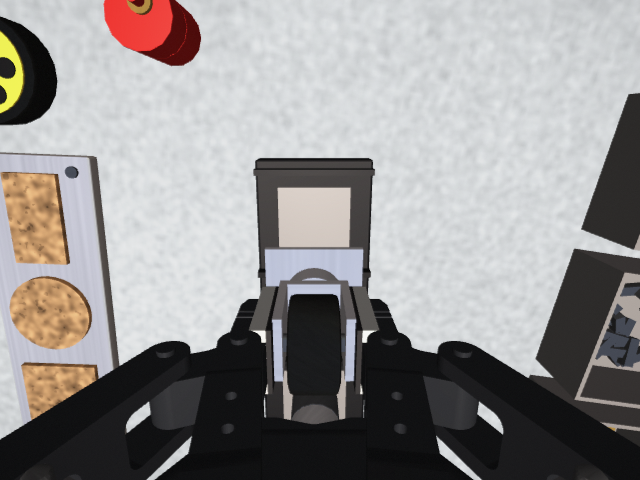

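>>> send_rows(
  claw=[0,0,0,0,0],
  xyz=[
    [1,0.03,-0.26],
    [3,0.03,-0.26],
    [5.8,0.03,-0.26],
    [8.4,0.03,-0.26],
    [10,0.03,-0.26],
  ],
  spin=[0,0,0,0,0],
)

```text
time_s: 31.27
eef_pos: [0.6277, 0.0997, 0.0357]
orientation: [0.536, 0.459, 0.538, -0.461]
contact_force: [-0.6, -0.2, -0.0]
finger_gap: 0.0255
```

>>> send_rows(
  claw=[0,0,0,0,0],
  xyz=[
    [0.5,0,0],
    [0.7,0,0],
    [0.8,0,0],
    [0.8,0,0],
    [0.8,0,0],
  ],
  spin=[0,0,0,0,0],
)

```text
time_s: 31.68
eef_pos: [0.6314, 0.0998, 0.0328]
orientation: [0.538, 0.46, 0.536, -0.459]
contact_force: [-0.2, 0.6, -0.6]
finger_gap: 0.0255
```

>>> send_rows(
  claw=[0,0,0,0],
  xyz=[
    [0,0,0],
    [0,0,0],
    [0,0,0],
    [0,0,0],
  ],
  spin=[0,0,0,0],
)

```text
time_s: 32.02
eef_pos: [0.6303, 0.0997, 0.0317]
orientation: [0.537, 0.46, 0.537, -0.46]
contact_force: [-0.2, 0.5, -0.8]
finger_gap: 0.0255
```

Run:
```python
from ov import *
go([.6300,.0991,.0253],.155-np.pi/2)
```

```text
t=32.02 tcp [0.6303 0.0997 0.0317] zyaw -1.4158 tilt [0.0007 0.0001] gap 0.0255 F [-0.2  0.5 -0.8]
  SHIFT [ 0.64 -0.04  0.05] SPIN -0.000
```

>>> send_rows(
  claw=[0,0,0,0,0],
  xyz=[
    [0.15,0,0.04],
    [0.3,0,0.04],
    [0.45,0,0.04],
    [0.6,0,0.04],
    [0.6,0,0.04],
  ],
  spin=[0,0,0,0,0],
)

```text
time_s: 32.43
eef_pos: [0.6301, 0.0993, 0.0253]
orientation: [0.537, 0.46, 0.537, -0.46]
contact_force: [-0.5, 0.7, 0.7]
finger_gap: 0.0258
```

>>> send_rows(
  claw=[0,0],
  xyz=[
    [0,0,0],
    [0,0,0],
  ],
  spin=[0,0],
)

```text
time_s: 32.6
eef_pos: [0.6301, 0.0992, 0.0253]
orientation: [0.537, 0.46, 0.537, -0.46]
contact_force: [0.1, -0.2, 1.9]
finger_gap: 0.0257
```

Run:
```python
from ov import *
go([.6300,.0991,.0253],.155-np.pi/2)
im=viewer.capture("wrist"); cv2.imwrite("pics/w27.png",im[:,:,::-1])
im=viewer.capture("side"); cv2.imwrite("pics/s27.png",cv2.resize(im[100:320,160:420,::-1],None,fx=3,fy=2.7))
```

```text
t=32.60 tcp [0.6301 0.0992 0.0253] zyaw -1.4158 tilt [ 0.0001 -0.0001] gap 0.0257 F [ 0.1 -0.2  1.9]
  SHIFT [ 0.   -0.01  0.01] SPIN 0.000
```

View pics/w27.png

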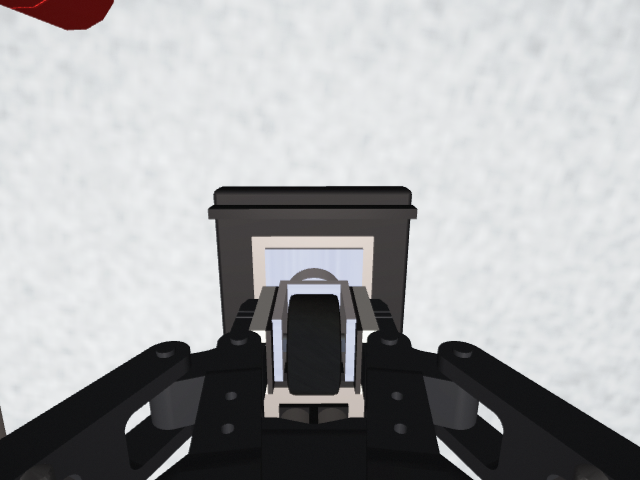

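View pics/s27.png

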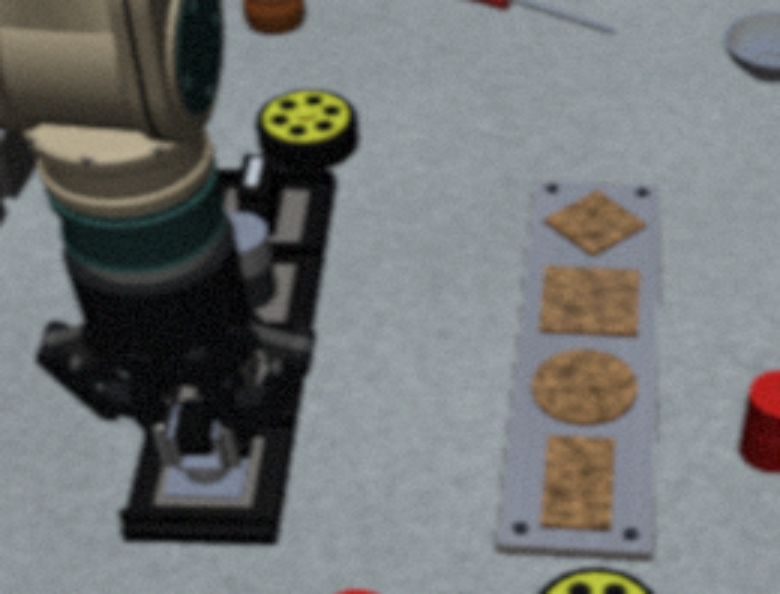

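Caster plate sits square and centred on its grey square (plate edges 265–363 within 252–373). Release and retreat.

>>> send_rows(
  claw=[2.8,3.4,4.5,6,7],
  xyz=[
    [0,0,0],
    [0,0,0],
    [0,0,0],
    [0,0,0],
    [0,0,0],
  ],
  spin=[0,0,0,0,0],
)

```text
time_s: 33.12
eef_pos: [0.63, 0.0993, 0.0252]
orientation: [0.537, 0.46, 0.537, -0.46]
contact_force: [0.3, -0.2, -0.6]
finger_gap: 0.0677
```

>>> send_rows(
  claw=[8,8,8,8,8],
  xyz=[
    [0,0,0],
    [-0.8,0,0],
    [-2.5,0,0],
    [-5.5,0,0],
    [-8.5,0,0],
  ],
  spin=[0,0,0,0,0],
)

```text
time_s: 33.53
eef_pos: [0.6288, 0.0992, 0.1104]
orientation: [0.536, 0.459, 0.538, -0.461]
contact_force: [0.5, 0.3, 0.8]
finger_gap: 0.0799
```

>>> send_rows(
  claw=[8,8,8,8,8],
  xyz=[
    [-3,0,0],
    [-6,0,0],
    [-9,-1,-2],
    [-10,-4,-5],
    [-10,-7,-8],
  ],
  spin=[0,0,0,0,0],
)

```text
time_s: 33.95
eef_pos: [0.5538, 0.1666, 0.2154]
orientation: [0.539, 0.463, 0.535, -0.458]
contact_force: [0.2, 1.3, -0.1]
finger_gap: 0.0797
```

>>> send_rows(
  claw=[8,8,8,8,8],
  xyz=[
    [0,-3,-3],
    [0,-6,-6],
    [0,-8,-8],
    [0,-8,-8],
    [0,-8,-8],
  ],
  spin=[0,0,0,0,0],
)

```text
time_s: 34.37
eef_pos: [0.4582, 0.2334, 0.211]
orientation: [0.538, 0.459, 0.538, -0.459]
contact_force: [0.5, 0.5, 0.2]
finger_gap: 0.0801
```

Run:
```python
from ov import *
go([.6300,.0991,.0253],.155-np.pi/2)
for n in ("top","side","wrist"):
    im=viewer.capture(n); cv2.imwrite(f"pics/{n}F.png",im[:,:,::-1])
```

```text
t=34.37 tcp [0.4582 0.2334 0.211 ] zyaw -1.4130 tilt [0.0012 0.0001] gap 0.0801 F [0.5 0.5 0.2]
  SHIFT [18.59 14.84 15.96] SPIN 0.003
```

View pics/topF.png

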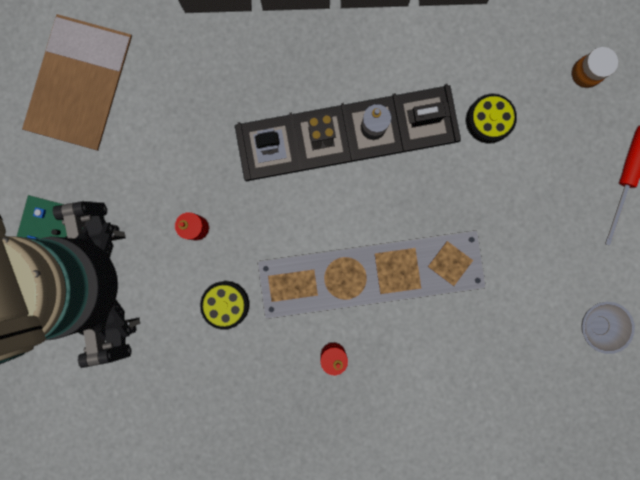

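View pics/sideF.png

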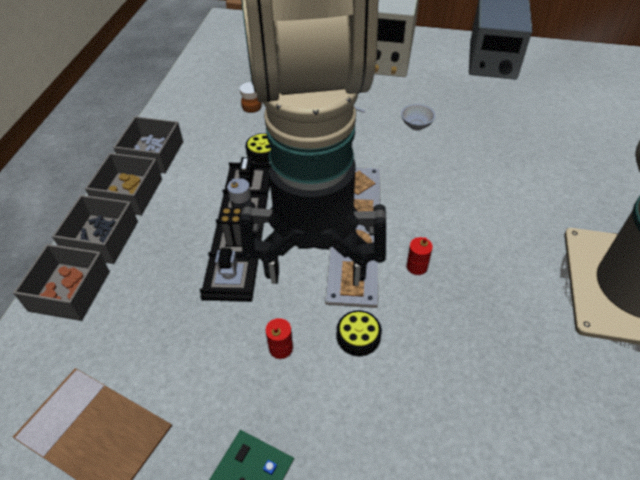

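Run:
```python
from ov import *
kt=cam("top"); im=cv2.imread("pics/topF.png"); s=4; x0,y0=230,80
v=cv2.resize(im[y0:190,x0:470],None,fx=3,fy=3,interpolation=cv2.INTER_CUBIC)
K,V=kt; K=np.diag([3,3,1.])@np.array([[1,0,-x0+.33],[0,1,-y0+.33],[0,0,1.]])@K; k3=(K,V)
c0=np.array([.6460,-.0073]); yv=np.array([-np.sin(.155),np.cos(.155)])
for r,hx,hy,z in ((.108,.02,.02,.015),(.036,.016,.016,.072),(-.036,.018,.018,.066),(-.108,.010,.020,.050)):
    box(k3,v,c0+r*yv,.155,hx,hy,z,(0,255,0))
cv2.imwrite("pics/chk.png",v)
```

```text
(no output)
```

View pics/chk.png

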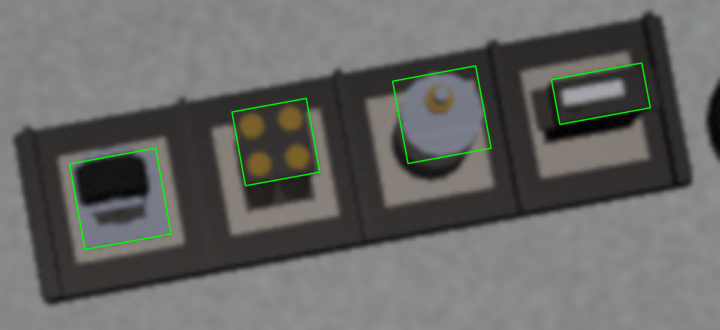

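Run:
```python
from rig import robot
print(robot.close_job())
```

```text
the job is handed in; nothing more can be done
None
```

I moved all four parts to the black rack in reverse order and handed the job in at about 34.5 s of the 112 s allowed. From left to right they now stand as caster, battery pack, grey gear motor, servo; the red look-alikes were not touched.

- **Standing and order:** The last top and side pictures show all four parts upright, one per bay, with the cork pads empty and the arm well clear.
- **Centring:** Outlines drawn at the bay centres over the last top picture match the parts to about 1–2 mm.
- **Rack position:** The top, side and wrist views put the black rack within about 1.5 mm of each other.
- **Forces:** The wrist force readings stayed at a few newtons.
- **Servo pick-up:** The arm swung a few millimetres after quick moves. I closed on the servo before it had fully settled, so the servo was pushed about 2–3 mm on its pad as the jaws closed. It stayed upright and was set down centred. For the other three I waited for the arm to settle.

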